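# Flip the big hex key and tighten the pillar clamp with its long arm

## Task

The big bright hex key still sits in the clamp screw by its long arm, as it was left after running the screw in. Pull it out, flip it so that its short arm goes fully into the screw with the long arm level and pointing to the right as you face the screw, then press the long arm down until it points about 40 degrees below level, which tightens the stiff screw. Let go, leave the key hanging in the screw by its short arm, and leave the small key, the screwdriver and the tape measure where they lie.

Things in the scene. Friction and masses are not known exactly. Their poses are not given: they have to be found in the camera images.
- clamp_foot (a point): centre of the underside of the green pillar clamp, fixed to the bench: foot plate 120 x 140 x 12 mm, block 70 x 70 mm and 188 mm tall, a stub up to 230 mm. x level, along the screw, away from the robot; y left; z up. The screw's round head, 36 mm diameter, stands 36 mm out of the block's front (-x). A key rest, top 140 mm up, spans x -200 to -174, y -11 to 55 mm, on a thin upright
- screw_mouth (a point): centre of the mouth of the screw's hexagonal socket, on its axis, 150 mm up; does not turn with the screw. x: level, along the axis INTO the socket; y: left seen facing the screw; z: up. Socket 18.2 mm across flats, 29 mm deep in all; its first 7 mm flare to 25 mm across flats at the mouth and guide a key up to about 3 mm off the axis
- screw (a joint): turn of the screw, rad; near 0 at the start, grows clockwise seen facing it (tightening: an arm pointing right goes down). Stiff: about 0.8 N m, so about 8 N on the long arm 100 mm out; stays where it is left, can turn to 1.2. At 0 two socket flats are upright. The key plays about 8 degrees either way, 14 under load, before the screw turns: arm 40 degrees down is about 0.45 here
- key_long_mid (a point): the big bright L-shaped hex key, 17 mm across flats, 0.3 kg: point on its long arm's centre line 70 mm from the bend, a good grip (upright flats 17 mm apart). Key axes: x along the long arm, bend to tip; y along the short arm, bend to tip. At the start the long arm is 28 mm deep in the socket, pointing away, the short arm level to the left, the bend on a flat rest
- key_short_tip (a point): centre of the end of the big key's short arm, 71.5 mm from the corner where the two centre lines meet; same axes as key_long_mid
- key_bend (a point): the corner of the big key where the two centre lines meet (rounded outside, radius about 26 mm); the long arm's end is 151.5 mm from it; with the L level an edge of the hexagon is on top, 9.8 mm above the centre line. A finger pressing straight down slides outward along the arm as it sinks: start about 100 mm from here. Same axes as key_long_mid
- small_key: bystander: small dark hex key, 10 mm across flats, 112 x 50 mm, lying flat on the bench; the wrong size, leave it alone. Origin at its corner, 6 mm above the bench; x along its long arm, y along its short arm
- screwdriver: bystander: screwdriver with a dark red handle, 26 x 205 x 29 mm, on the bench, leave it alone. Origin at the centre of its underside, y along it
- tape: bystander: yellow tape measure 72 x 80 x 30 mm on the bench, leave it alone. Origin at the centre of its underside

How it is judged:
By the outcome, as a careful person would: the job done as asked, in the order asked, and still so for the second after the job is handed in, with the robot touching nothing.
It also fails if it takes over 51 s, if anything falls off the work surface, if the arm or the gripper's body presses on something with over 40 N, if the wrist force passes 120 N, or if a joint passes its speed limit or range.

## Robot

A 6-joint arm with a two-finger parallel gripper is mounted at the origin on a cart in front of the work surface, level with it; the furniture and walls round the work are solid. World frame = base frame: x ahead of the robot, y to its left, z up, the work surface at z = 0. Lengths are in mm, angles in rad, forces in N, time in s.
With the tool pointing down it reaches from about 275 to 750 mm from the base axis. Payload 10.2 kg.
Tool frame: the origin (TCP) lies midway between the tips of the shut fingers; the grasp point (between the pads) lies ctrl.grip_point_offset behind it (ctrl.grip_point_offset is the distance from the TCP to the grasp point, in mm); z points along the fingers, y is the direction in which the jaws open and shut (so a half turn about z gives the same grasp; the last joint's range is limited). The gripper opens to 88 mm and grips with 3 to 60 N. Pads are 18 mm wide; open, the fingers measure 123 mm over their backs; the gripper's body (75 mm by 187 mm) begins 45 mm behind the grasp point.
Start: joints at [1.034, 0.313, 1.498, -0, 1.331, -0.223], TCP at [162.067, 499.365, 204.12] pointing down, gripper open.
Joint ranges: [-2.94, 2.94], [-0.97, 2.17], [0.19, 2.56], [-1.23, 4.37], [0.02, 3.11], [-2.88, 2.88]. Speed limits (rad/s): [2.39, 2.39, 3.01, 3.14, 3.14, 3.14].

## Interface

Orientations are given as a rotation vector (axis times angle).
In Python, from workcell import ctrl, imaging gives the robot as it stands.
- The arm moves only by the tool servo_tool, never from a script. Its argument "increments" is a list of rows, each a list of 7 numbers: the shift along the world's x, y, z in units of 25 mm (1.0 is 25 mm), then the turn, a rotation vector about the world's x, y, z in rad, then the finger opening in mm, from 0 to 88.1. In form: [[tx, ty, tz, rx, ry, rz, claw], ...]. A call has 1 to 5 rows; each row is the pose to reach, as a shift and turn from the pose commanded when the call began; what a row does not reach only later rows make up. A row lasts 1/12 s, in which the tool goes at most 41.7 mm and 7.16 degrees, less where a joint would pass 70% of its speed; a pose out of reach is approached as far as the arm can. A call with a gripper value outside its range is refused whole. The fingers move at their own pace and stop on an object; the grip force is fixed at half the most. Time passes only in rows, so rows that repeat a pose let the fingers close. It gives the time, the measured TCP pose, the force and the opening at its end, in the units of the state.
- ctrl.read_state(): the state, without advancing time (a new reading comes with each control period).
- imaging.read_camera(name): name is "side" or "top" or "wrist"; returns the picture (400x640x3 uint8, blue, green, red); there is no depth.
- imaging.camera_model(name): a dict with "K" (3x3 intrinsics, pixels), "distortion" ([k1, k2, p1, p2, k3] as OpenCV has them; the pictures are not rectified), "camera_from_world" (4x4, takes a point from world to camera coordinates). Camera axes: x right, y up, looking along -z (the intrinsics and any distortion apply to the point x, -y, -z); pixel columns grow to the right and rows downward; lengths in mm; the calibration is good to about 2 mm. A picture is of the moment at which its call begins: read the wrist's pose just before it. camera_model takes no time and is no camera call; for the wrist camera it gives the pose at the moment of the call.
- ctrl.sign_off(): hands the job in, once; it reports no verdict.
The state is a dict: "time": time; "qpos": joint angles; "qd": joint speeds; "tau": joint torques, N m; "tcp_pos": TCP position; "eef_rot": TCP orientation; "contact_force": force on the tool from outside, world axes, zero at the start; "torque": the same for the moment, N m; "finger_gap": finger opening in mm.
Only numpy, scipy, OpenCV 4.12 (cv2) and the standard library are available. Lean on these libraries where they do the work, as an engineer would, in place of code of your own. Each camera call takes 0.05 s, during which the arm holds its last target.

## Working session

There is one attempt and no reset: what is moved stays moved. The work goes in short steps, Python scripts to look and compute and a tool call to move; the robot and the scene stay as the last step left them, time stands still between calls to the robot, and variables do not carry over. Pictures are saved under pics/ and viewed, and the job is handed in when it is done.

Besides the shell and the picture viewer there is one more tool, called after "Call:" as name([rows], argument=value, ...), one row to a line, values as JSON. servo_tool: Moves the arm, as the interface text tells. Its arguments: {"type":"object","properties":{"increments":{"type":"array"}},"required":["increments"]}

```bash
ls; mkdir -p pics; python3 - <<'E'
from workcell import ctrl, imaging
import cv2,numpy as np
s=ctrl.read_state()
for k,v in s.items(): print(k,np.round(v,3))
print(ctrl.grip_point_offset)
for n in ["side","top","wrist"]:
    m=imaging.camera_model(n); print(n,np.round(m["K"],1).tolist(),m["distortion"],np.round(m["camera_from_world"],3).tolist())
    cv2.imwrite(f"pics/{n}0.png",imaging.read_camera(n))
E
```

```text
pics
time 0.0
qpos [ 1.034  0.313  1.498 -0.     1.331 -0.223]
qd [ 0.001  0.001  0.001  0.001 -0.002 -0.001]
tau [ 0.0000e+00 -4.0220e+01 -2.5228e+01  7.0000e-02  3.5000e-02 -0.0000e+00]
tcp_pos [161.915 499.099 203.567]
eef_rot [-4.910e-01 -3.103e+00  2.000e-03]
contact_force [-0.755 -0.835  1.   ]
torque [ 0.041 -0.003 -0.013]
finger_gap 87.971
18.700000000000003
side [[364.3, 0.0, 314.8], [0.0, 364.3, 194.9], [0.0, 0.0, 1.0]] [0.01891718 0.         0.         0.         0.        ] [[-1.0, -0.006, -0.02, 577.23], [-0.009, -0.753, 0.658, 13.093], [-0.019, 0.658, 0.753, -1208.831], [0.0, 0.0, 0.0, 1.0]]
top [[412.6, 0.0, 324.4], [0.0, 412.6, 195.8], [0.0, 0.0, 1.0]] [-0.06852613  0.          0.          0.          0.        ] [[0.006, -1.0, 0.014, 85.054], [0.98, 0.009, 0.199, -587.151], [-0.199, 0.012, 0.98, -1131.064], [0.0, 0.0, 0.0, 1.0]]
wrist [[281.1, 0.0, 320.6], [0.0, 281.1, 196.8], [0.0, 0.0, 1.0]] [-0.01324864  0.          0.          0.          0.        ] [[0.309, 0.951, -0.001, -525.155], [-0.902, 0.292, -0.319, 43.064], [-0.303, 0.1, 0.948, -392.066], [0.0, 0.0, 0.0, 1.0]]
```

View pics/side0.png

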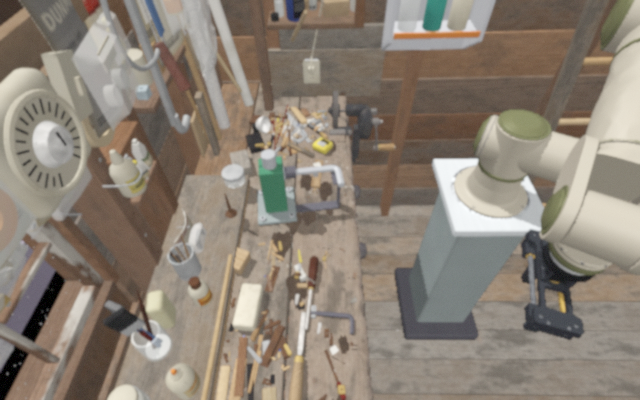

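View pics/top0.png

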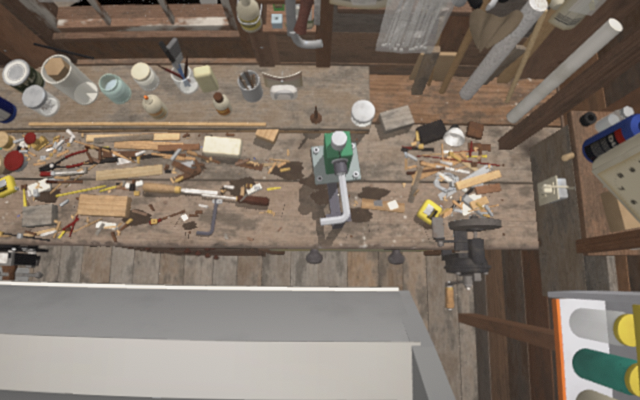

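View pics/wrist0.png

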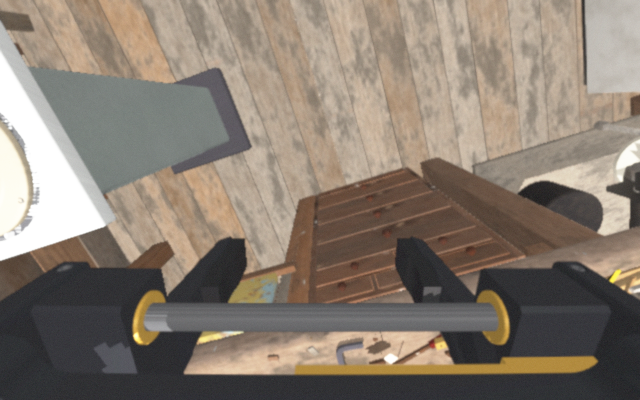

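```bash
python3 - <<'E'
import cv2
t=cv2.imread("pics/top0.png")[120:240,290:410]; cv2.imwrite("pics/topc.png",cv2.resize(t,None,fx=5,fy=5,interpolation=cv2.INTER_CUBIC))
t=cv2.imread("pics/side0.png")[135:235,240:360]; cv2.imwrite("pics/sidec.png",cv2.resize(t,None,fx=6,fy=6,interpolation=cv2.INTER_CUBIC))
E
```

```text
(no output)
```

View pics/topc.png

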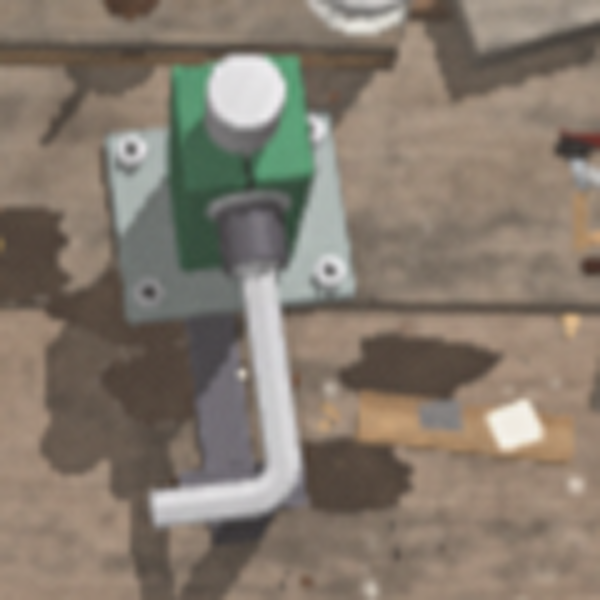

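View pics/sidec.png

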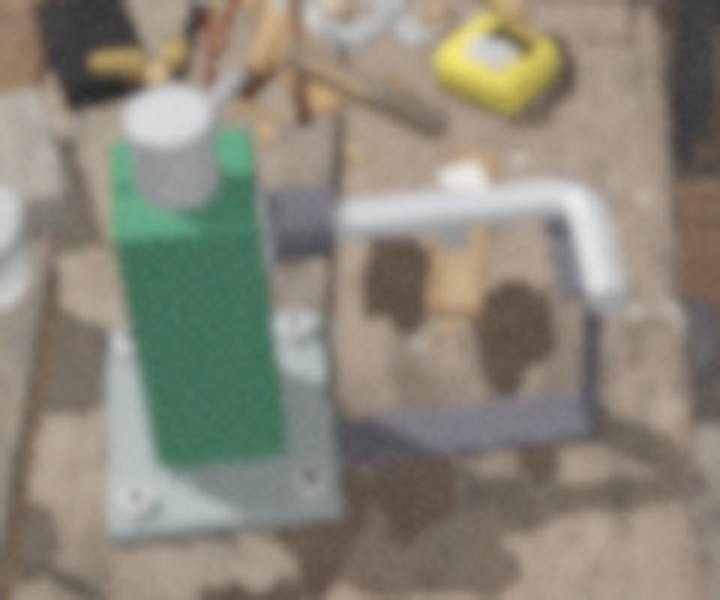

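```bash
cat > h.py <<'E'
from workcell import ctrl, imaging
import cv2,numpy as np
from scipy.spatial.transform import Rotation as R
def ray(m,px):
    K=np.array(m["K"]);d=np.array(m["distortion"]);T=np.array(m["camera_from_world"])
    u=cv2.undistortPoints(np.array(px,float).reshape(-1,1,2),K,d).reshape(-1,2)
    dc=np.c_[u[:,0],-u[:,1],-np.ones(len(u))]
    o=-T[:3,:3].T@T[:3,3]
    return o,dc@T[:3,:3]
def onz(m,px,z):
    o,d=ray(m,px); return o+d*((z-o[2])/d[:,2])[:,None]
def proj(m,P):
    T=np.array(m["camera_from_world"]);c=np.atleast_2d(P)@T[:3,:3].T+T[:3,3]
    c=c*[1,-1,-1]
    return cv2.projectPoints(c,np.zeros(3),np.zeros(3),np.array(m["K"]),np.array(m["distortion"]))[0].reshape(-1,2)
def tri(rs):
    A=0;b=0
    for o,d in rs:
        d=d[0]/np.linalg.norm(d[0]);M=np.eye(3)-np.outer(d,d);A=A+M;b=b+M@o
    p=np.linalg.solve(A,b); return p,[np.linalg.norm((np.eye(3)-np.outer(d[0],d[0])/(d[0]@d[0]))@(p-o)) for o,d in rs]
def st():
    s=ctrl.read_state(); print("t",round(s["time"],2),"tcp",np.round(s["tcp_pos"],1),"F",np.round(s["contact_force"],1),"M",np.round(s["torque"],2),"gap",round(s["finger_gap"],1)); print("R",np.round(R.from_rotvec(s["eef_rot"]).as_matrix(),3).tolist(),"q",np.round(s["qpos"],2)); return s
E
python3 - <<'E'
from h import *
mt=imaging.camera_model("top");ms=imaging.camera_model("side")
T=lambda a:(np.array(a)/5+[290,120]-0.4)
S=lambda a:(np.array(a)/6+[240,135]-0.4)
print("plate top",np.round(onz(mt,T([[105,133],[330,115],[355,293],[128,320]]),12),1))
print("plate side",np.round(onz(ms,S([[108,345],[113,538],[342,515],[325,310]]),12),1))
# block top corners z=188
print("blk top",np.round(onz(mt,T([[172,68],[300,57],[313,172],[183,190]]),188),1))
print("blk side",np.round(onz(ms,S([[112,150],[122,240],[265,235],[250,132]]),188),1))
# key: long arm center near screw, center near bend, short tip
print("key top",np.round(onz(mt,T([[260,285],[268,330],[280,430],[285,487],[250,492],[155,508]]),150),1))
print("key side",np.round(onz(ms,S([[345,217],[450,208],[560,195],[585,205],[605,295]]),150),1))
E
```

```text
plate top [[751.  132.4  12. ]
 [764.2  -6.3  12. ]
 [651.2 -20.4  12. ]
 [633.1 116.9  12. ]]
plate side [[766.9   6.8  12. ]
 [749.7 139.4  12. ]
 [632.6 125.8  12. ]
 [647.7 -18.   12. ]]
blk top [[729.2  93.3 188. ]
 [736.2  25.4 188. ]
 [672.6  19.  188. ]
 [662.   87.1 188. ]]
blk side [[737.1  37.4 188. ]
 [725.9  98.3 188. ]
 [659.5  95.9 188. ]
 [671.1  25.7 188. ]]
key top [[620.8  44.9 150. ]
 [596.1  40.6 150. ]
 [541.9  34.4 150. ]
 [511.4  31.9 150. ]
 [508.6  50.3 150. ]
 [499.7 100.2 150. ]]
key side [[626.3  46.6 150. ]
 [574.5  41.1 150. ]
 [520.   32.7 150. ]
 [507.9  39.9 150. ]
 [500.5 100.7 150. ]]
```

Call:
servo_tool([
  [4.4,-5.6,3.4,0,0,0.43,88],
  [4.4,-5.6,3.4,0,0,0.43,88],
  [4.4,-5.6,3.4,0,0,0.43,88],
  [4.4,-5.6,3.4,0,0,0.43,88],
  [4.4,-5.6,3.4,0,0,0.43,88],
])

```text
time: 0.57
tcp_pos: [272.5, 357.8, 289.8]
eef_rot: [0.191, -3.136, 0.0]
contact_force: [0.7, 0.3, 0.4]
finger_gap: 88.3
```

Call:
servo_tool([
  [5.2,-6.4,0,0,0,0,88],
  [5.2,-6.4,0,0,0,0,88],
  [5.2,-6.4,0,0,0,0,88],
  [5.2,-6.4,0,0,0,0,88],
  [5.2,-6.4,0,0,0,0,88],
])

```text
time: 0.98
tcp_pos: [402.9, 197.3, 289.1]
eef_rot: [-0.182, 3.136, -0.0]
contact_force: [0.9, 0.7, -1.3]
finger_gap: 87.9
```

Call:
servo_tool([
  [5.1,-6.3,0,0,0,0,88],
  [5.1,-6.3,0,0,0,0,88],
  [5.1,-6.3,0,0,0,0,88],
  [5.1,-6.3,0,0,0,0,88],
  [5.1,-6.3,0,0,0,0,88],
])

```text
time: 1.4
tcp_pos: [530.7, 39.4, 288.8]
eef_rot: [0.181, -3.136, 0.0]
contact_force: [0.7, 0.6, -0.1]
finger_gap: 88.3
```

```bash
python3 - <<'E'
from h import *
st()
m=imaging.camera_model("wrist");im=imaging.read_camera("wrist");cv2.imwrite("pics/w1.png",im)
st()
import pickle;pickle.dump(m,open("w1.pkl","wb"))
E
```

```text
t 1.4 tcp [530.7  39.4 288.8] F [ 0.7  0.6 -0.1] M [ 0.09  0.03 -0.01] gap 88.3
R [[-0.993, -0.115, -0.0], [-0.115, 0.993, -0.0], [0.0, -0.0, -1.0]] q [-0.15  0.28  1.32 -0.    1.54 -1.83]
t 1.45 tcp [533.2  35.3 287.6] F [ 1.1 -3.7 -1.5] M [-0.04 -0.01  0.03] gap 88.2
R [[-0.994, -0.111, -0.001], [-0.111, 0.994, -0.002], [0.001, -0.002, -1.0]] q [-0.15  0.29  1.31 -0.    1.54 -1.83]
```

View pics/w1.png

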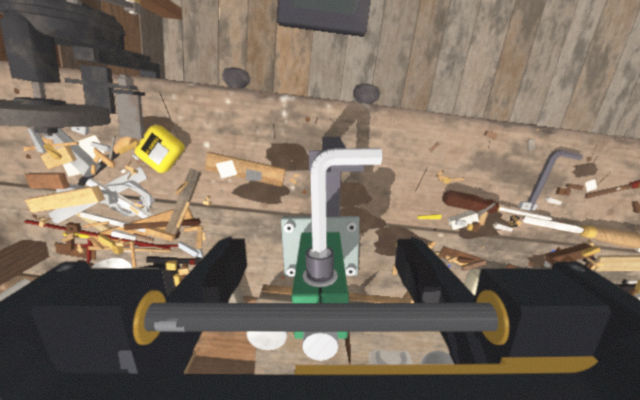

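```bash
python3 - <<'E'
from h import *
import pickle
m=imaging.camera_model("wrist");s=st();im=imaging.read_camera("wrist");m2=imaging.camera_model("wrist");st()
print(np.abs(np.array(m["camera_from_world"])-m2["camera_from_world"]).max())
cv2.imwrite("pics/w2.png",im)
pickle.dump(m,open("w2.pkl","wb"))
c=im[140:300,260:400];cv2.imwrite("pics/w2c.png",cv2.resize(c,None,fx=3.7,fy=3.7,interpolation=cv2.INTER_CUBIC))
hsv=cv2.cvtColor(im,cv2.COLOR_BGR2HSV)
E
```

```text
t 1.45 tcp [533.2  35.3 287.6] F [ 1.1 -3.7 -1.5] M [-0.04 -0.01  0.03] gap 88.2
R [[-0.994, -0.111, -0.001], [-0.111, 0.994, -0.002], [0.001, -0.002, -1.0]] q [-0.15  0.29  1.31 -0.    1.54 -1.83]
t 1.5 tcp [531.4  38.1 287.6] F [ 0.1 -0.5 -0.2] M [ 0.05  0.06 -0.03] gap 88.1
R [[-0.994, -0.111, -0.002], [-0.111, 0.994, -0.0], [0.002, -0.0, -1.0]] q [-0.15  0.29  1.32 -0.    1.54 -1.83]
3.3809410794763544
```

View pics/w2c.png

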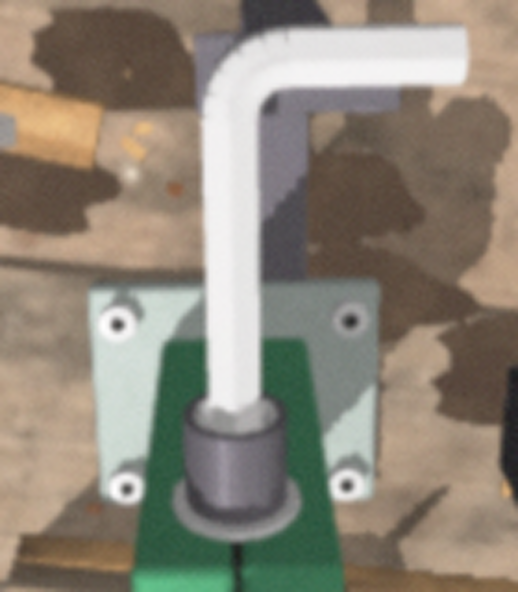

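```bash
cat > keyfit.py <<'E'
from h import *
def arms(m,im,z,x0,x1,y0,y1,thr=180):
    g=im.min(axis=2); g[:y0]=0;g[y1:]=0;g[:,:x0]=0;g[:,x1:]=0
    k=(g>thr).astype(np.uint8)
    n,l,sts,c=cv2.connectedComponentsWithStats(k); i=1+sts[1:,4].argmax()
    k=(l==i); return k
def line(m,k,rows=None,cols=None,z=150):
    pts=[]
    if rows is not None:
        for r in rows:
            c=np.where(k[r])[0]
            if len(c): pts.append([(c.min()+c.max())/2,r])
    else:
        for c in cols:
            r=np.where(k[:,c])[0]
            if len(r): pts.append([c,(r.min()+r.max())/2])
    P=onz(m,pts,z)
    vx,vy,x,y=cv2.fitLine(P[:,:2].astype(np.float32),cv2.DIST_HUBER,0,0.01,0.01).ravel()
    return P,np.array([vx,vy]),np.array([x,y])
E
python3 - <<'E'
from keyfit import *
s=st();m=imaging.camera_model("wrist");im=imaging.read_camera("wrist");st()
k=arms(m,im,150,290,400,140,262)
cv2.imwrite("pics/k.png",k.astype(np.uint8)*255)
ys,xs=np.where(k);print(xs.min(),xs.max(),ys.min(),ys.max())
P,d,p=line(m,k,rows=range(180,244,4));print(np.round(P[[0,-1]],1),d,np.degrees(np.arctan2(*(d*np.sign(d[0]))[::-1])))
Q,e,q=line(m,k,cols=range(340,380,4));print(np.round(Q[[0,-1]],1),e)
A=np.c_[d,-e];t=np.linalg.solve(A,q-p);print("bend",p+d*t[0])
c=np.where(k[:,360:].any(0))[0].max()+360;r=np.where(k[:,c-1])[0].mean();print("tip",onz(m,[[c,r]],150))
for r in (190,220,240):
    w=np.where(k[r])[0];print(r,onz(m,[[w.min()-.5,r],[w.max()+.5,r]],150))
mt=imaging.camera_model("top");
E
```

```text
t 1.5 tcp [531.4  38.1 287.6] F [ 0.1 -0.5 -0.2] M [ 0.05  0.06 -0.03] gap 88.1
R [[-0.994, -0.111, -0.002], [-0.111, 0.994, -0.0], [0.002, -0.0, -1.0]] q [-0.15  0.29  1.32 -0.    1.54 -1.83]
t 1.55 tcp [530.2  40.2 288. ] F [-0.3  0.8  0.3] M [-0.01  0.01  0.  ] gap 88.1
R [[-0.994, -0.113, -0.002], [-0.113, 0.994, 0.0], [0.002, 0.0, -1.0]] q [-0.14  0.28  1.32  0.    1.54 -1.83]
312 383 149 252
[[534.   37.4 150. ]
 [611.7  47.2 150. ]] [0.9916292  0.12911859] 7.4186606
[[504.4  58.3 150. ]
 [499.2  99.  150. ]] [ 0.12730962 -0.991863  ]
bend [507.22424   33.691296]
tip [[497.76318701 106.89817067 150.        ]]
190 [[547.21551726  29.88096854 150.        ]
 [545.24279529  47.56534106 150.        ]]
220 [[585.48237925  34.99072143 150.        ]
 [583.43754832  53.32621274 150.        ]]
240 [[612.56189269  39.02873879 150.        ]
 [610.74515342  55.32219863 150.        ]]
```

View pics/k.png

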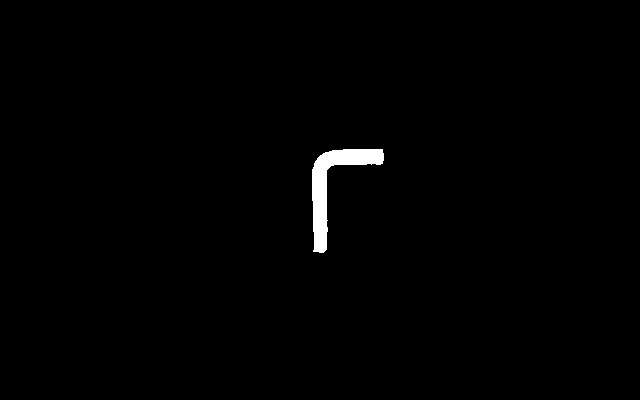

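Call:
servo_tool([
  [2.2,0.07,-1.0,0,0,0.012,88],
  [2.2,0.07,-2.5,0,0,0.012,88],
  [2.2,0.07,-4.0,0,0,0.012,88],
  [2.2,0.07,-4.3,0,0,0.012,88],
  [2.2,0.07,-4.3,0,0,0.012,88],
])

```text
time: 1.97
tcp_pos: [582.8, 44.7, 179.5]
eef_rot: [0.203, -3.129, -0.002]
contact_force: [0.3, -0.4, 0.7]
finger_gap: 88.2
```

Call:
servo_tool([
  [0,0,0,0,0,0,88],
  [0,0,0,0,0,0,88],
])

```text
time: 2.13
tcp_pos: [585.3, 43.9, 184.8]
eef_rot: [-0.202, 3.131, -0.001]
contact_force: [0.5, 0.6, 0.4]
finger_gap: 87.8
```

```bash
python3 - <<'E'
from keyfit import *
s=st();m=imaging.camera_model("wrist");im=imaging.read_camera("wrist");cv2.imwrite("pics/w3.png",im);st()
cv2.imwrite("pics/s3.png",cv2.resize(imaging.read_camera("side")[120:280,200:440],None,fx=3,fy=3,interpolation=cv2.INTER_CUBIC))
E
```

```text
t 2.13 tcp [585.3  43.9 184.8] F [0.5 0.6 0.4] M [ 0.01 -0.01 -0.01] gap 87.8
R [[-0.992, -0.128, 0.005], [-0.128, 0.992, -0.001], [-0.004, -0.001, -1.0]] q [-0.12  0.46  1.34  0.    1.34 -1.82]
t 2.18 tcp [585.3  43.8 184.6] F [-0.7 -0.1 -0. ] M [-0.    0.02  0.02] gap 88.0
R [[-0.992, -0.128, 0.005], [-0.128, 0.992, -0.001], [-0.004, -0.001, -1.0]] q [-0.12  0.46  1.34 -0.    1.34 -1.82]
```

View pics/w3.png

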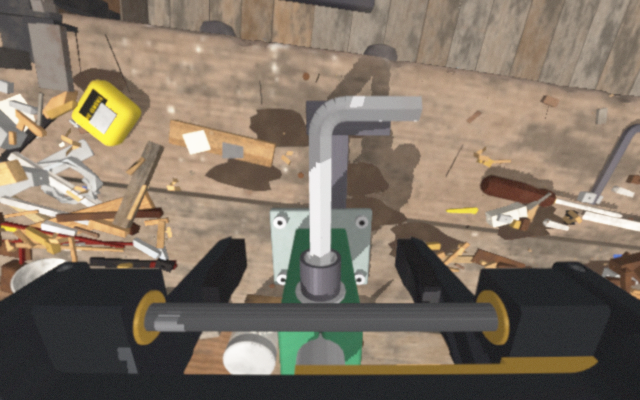

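View pics/s3.png

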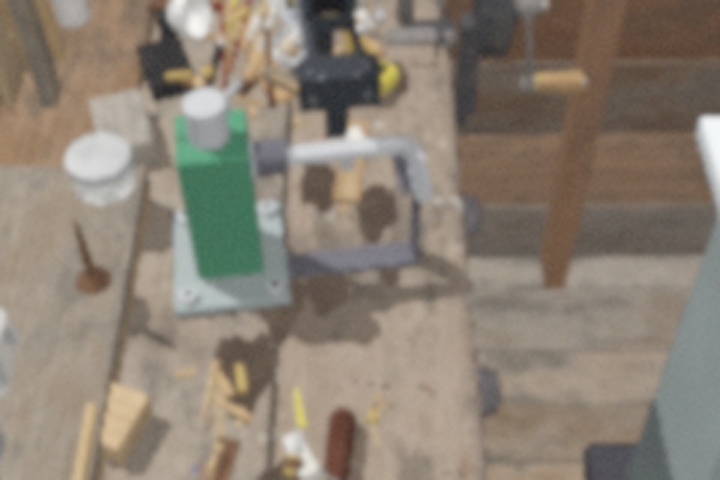

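```bash
python3 - <<'E'
from keyfit import *
m=imaging.camera_model("wrist");im=cv2.imread("pics/w3.png")
g=im[90:275,290:430];cv2.imwrite("pics/w3c.png",cv2.resize(g,None,fx=3,fy=3,interpolation=cv2.INTER_CUBIC))
for thr in (150,165,180):
    k=arms(m,im,150,290,430,90,265,thr)
    ys,xs=np.where(k);print(thr,xs.min(),xs.max(),ys.min(),ys.max())
    P,d,p=line(m,k,rows=range(150,240,4));print(np.round(P[[0,-1],:2],1),np.degrees(np.arctan(d[1]/d[0])))
    w=np.where(k[200])[0];print(onz(m,[[w.min()-.5,200],[w.max()+.5,200]],150)[:,:2])
E
```

```text
150 290 421 96 264
[[536.2  41.3]
 [612.   38.9]] -2.9099588
[[578.06632071  33.75392921]
 [575.78290243  51.44833109]]
165 290 331 122 264
[[536.2  41.6]
 [612.   38.9]] -3.0412393
[[578.06632071  33.75392921]
 [575.78290243  51.44833109]]
180 290 330 158 257
[[541.9  45.5]
 [612.   38.5]] -3.5985935
[[578.06632071  33.75392921]
 [575.78290243  51.44833109]]
```

View pics/w3c.png

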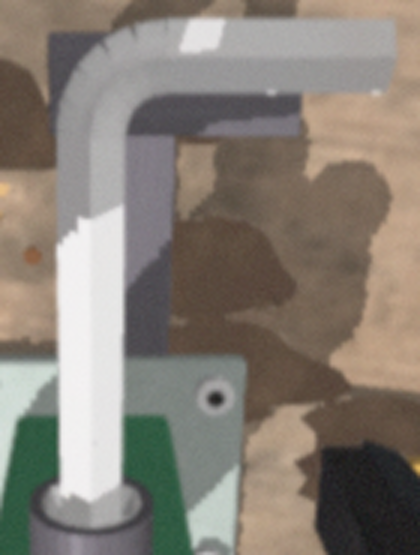

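Call:
servo_tool([
  [0,0,-1.1,0,0,0,88],
  [0,0,-2.1,0,0,0,88],
  [0,0,-2.1,0,0,0,60],
  [0,0,-2.1,0,0,0,30],
  [0,0,-2.1,0,0,0,22],
])

```text
time: 2.65
tcp_pos: [585.5, 43.5, 131.4]
eef_rot: [-0.201, 3.132, -0.001]
contact_force: [1.1, 0.1, 0.3]
finger_gap: 70.5
```

```bash
python3 -c "
from h import *
st()"
```

```text
t 2.65 tcp [585.5  43.5 131.4] F [1.1 0.1 0.3] M [ 0.04 -0.03  0.  ] gap 70.5
R [[-0.992, -0.128, 0.003], [-0.128, 0.992, -0.0], [-0.003, -0.001, -1.0]] q [-0.13  0.51  1.41 -0.    1.22 -1.82]
```

Call:
servo_tool([
  [0,0,0,0,0,0,0],
  [0,0,0,0,0,0,0],
  [0,0,0,0,0,0,0],
  [0,0,0,0,0,0,0],
  [0,0,0,0,0,0,0],
])

```text
time: 3.07
tcp_pos: [584.7, 43.6, 129.4]
eef_rot: [-0.201, 3.135, -0.0]
contact_force: [0.7, 0.9, 0.3]
finger_gap: 37.0
```

Call:
servo_tool([
  [0,0,0,0,0,0,0],
  [0,0,0,0,0,0,0],
  [0,0,0,0,0,0,0],
  [0,0,0,0,0,0,0],
  [0,0,0,0,0,0,0],
])

```text
time: 3.48
tcp_pos: [584.6, 43.6, 129.1]
eef_rot: [-0.201, 3.135, 0.0]
contact_force: [-0.4, -0.2, -0.4]
finger_gap: 3.2
```

```bash
python3 - <<'E'
from keyfit import *
st();cv2.imwrite("pics/w4.png",imaging.read_camera("wrist"))
cv2.imwrite("pics/s4.png",cv2.resize(imaging.read_camera("side")[90:250,220:440],None,fx=3.5,fy=3.5,interpolation=cv2.INTER_CUBIC))
st()
E
```

```text
t 3.48 tcp [584.6  43.6 129.1] F [-0.4 -0.2 -0.4] M [ 0.03 -0.03  0.03] gap 3.2
R [[-0.992, -0.128, 0.0], [-0.128, 0.992, 0.0], [-0.0, 0.0, -1.0]] q [-0.13  0.51  1.41  0.    1.22 -1.82]
t 3.58 tcp [584.6  43.6 129.1] F [-0.5 -0.1 -0.7] M [0.   0.01 0.03] gap 0.5
R [[-0.992, -0.128, -0.0], [-0.128, 0.992, -0.0], [0.0, -0.0, -1.0]] q [-0.13  0.51  1.41 -0.    1.22 -1.82]
```

View pics/w4.png

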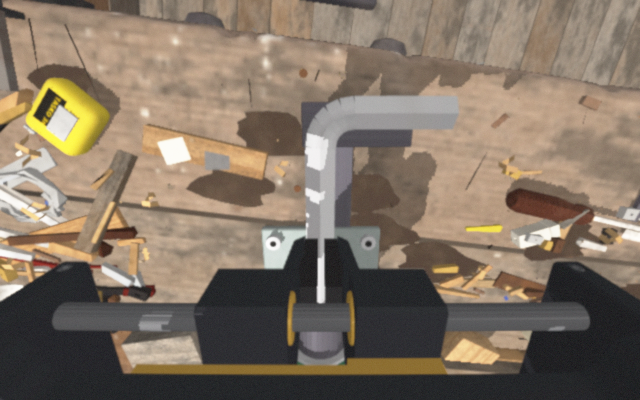

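View pics/s4.png

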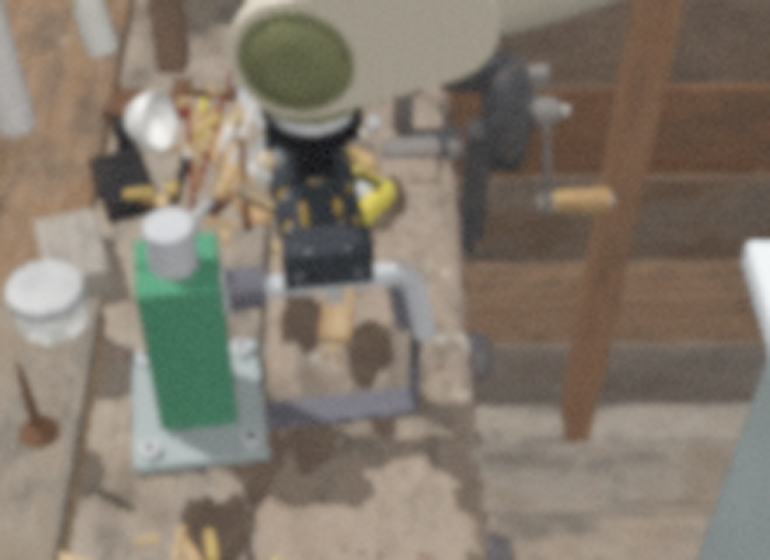

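```bash
python3 - <<'E'
from keyfit import *
s=st();p=np.array(s["tcp_pos"])
for n in ("side","wrist","top"):
    m=imaging.camera_model(n);print(n,proj(m,[p,p+[0,0,19],p+[0,0,64],[585,43.7,150],[585,43.7,120],[585,43.7,100],[700,59,0]]).round(1).tolist())
im=imaging.read_camera("wrist");cv2.imwrite("pics/w4c.png",cv2.resize(im[80:380,200:460],None,fx=2,fy=2,interpolation=cv2.INTER_CUBIC))
cv2.imwrite("pics/s4c.png",cv2.resize(imaging.read_camera("side")[130:190,260:350],None,fx=8,fy=8,interpolation=cv2.INTER_CUBIC))
E
```

```text
t 3.58 tcp [584.6  43.6 129.1] F [-0.5 -0.1 -0.7] M [0.   0.01 0.03] gap 0.5
R [[-0.992, -0.128, -0.0], [-0.128, 0.992, -0.0], [0.0, -0.0, -1.0]] q [-0.13  0.51  1.41 -0.    1.22 -1.82]
side [[311.4, 174.8], [311.2, 170.4], [310.8, 159.2], [311.1, 169.9], [311.3, 177.0], [311.5, 181.5], [276.9, 206.4]]
wrist [[319.4, 227.4], [319.3, 239.9], [318.9, 282.5], [319.3, 241.9], [319.5, 222.7], [319.5, 212.6], [320.3, 268.0]]
top [[341.7, 191.4], [342.1, 189.9], [343.0, 186.2], [342.1, 189.6], [341.5, 192.0], [341.1, 193.5], [334.3, 163.5]]
```

View pics/w4c.png

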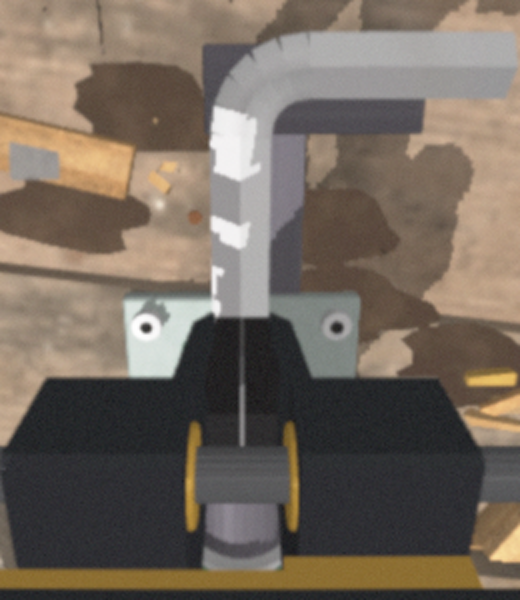

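View pics/s4c.png

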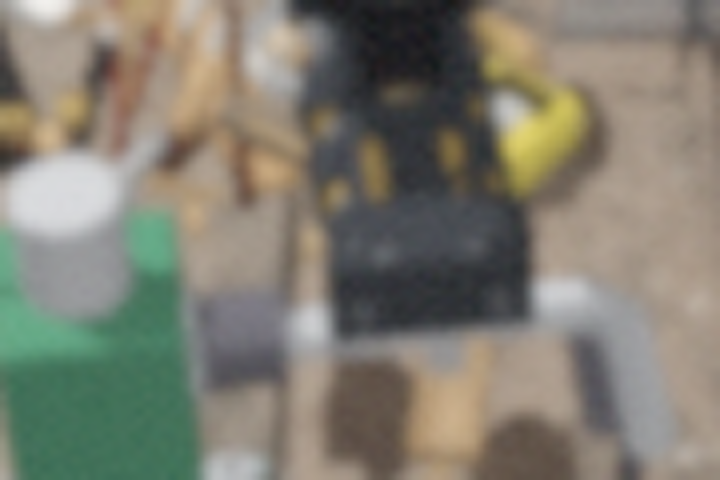

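```bash
python3 - <<'E'
from keyfit import *
m=imaging.camera_model("wrist");s=st();p=np.array(s["tcp_pos"]);Rm=R.from_rotvec(s["eef_rot"]).as_matrix()
o,_=ray(m,[[0,0]]);print("cam",o)
for dz in (0,10,20,30,40):
    print(dz,proj(m,[p+Rm@[9,y,-dz] for y in (-15,0,15)]).round(1).tolist())
for z in (110,120,130,140,150):
    a=onz(m,[[305.5,230],[335,230]],z);print(z,np.linalg.norm(a[0]-a[1]),a[0])
im=imaging.read_camera("wrist");c=im[200:300,270:370]
cv2.imwrite("pics/w4d.png",cv2.resize(np.clip(c.astype(float)*2,0,255).astype(np.uint8),None,fx=6,fy=6,interpolation=cv2.INTER_CUBIC))
E
```

```text
t 3.68 tcp [584.6  43.6 129.1] F [ 0.7 -0.4 -1.3] M [ 0.04 -0.02  0.04] gap 0.3
R [[-0.992, -0.128, 0.0], [-0.128, 0.992, 0.0], [-0.0, 0.0, -1.0]] q [-0.13  0.51  1.41  0.    1.22 -1.82]
cam [501.40193603  33.69964985 310.14652275]
0 [[297.8, 215.6], [319.3, 215.6], [340.9, 215.6]]
10 [[296.6, 221.4], [319.3, 221.4], [342.0, 221.3]]
20 [[295.3, 227.8], [319.2, 227.8], [343.1, 227.8]]
30 [[293.9, 234.9], [319.2, 234.9], [344.4, 234.9]]
40 [[292.3, 242.9], [319.1, 242.9], [345.8, 242.9]]
110 23.086820859299753 [596.98028109  34.1778542  110.        ]
120 21.933324883361056 [592.20486238  34.15396148 120.        ]
130 20.77982890742235 [587.42944366  34.13006877 130.        ]
140 19.62633293148367 [582.65402495  34.10617606 140.        ]
150 18.472836955544974 [577.87860623  34.08228334 150.        ]
```

View pics/w4d.png

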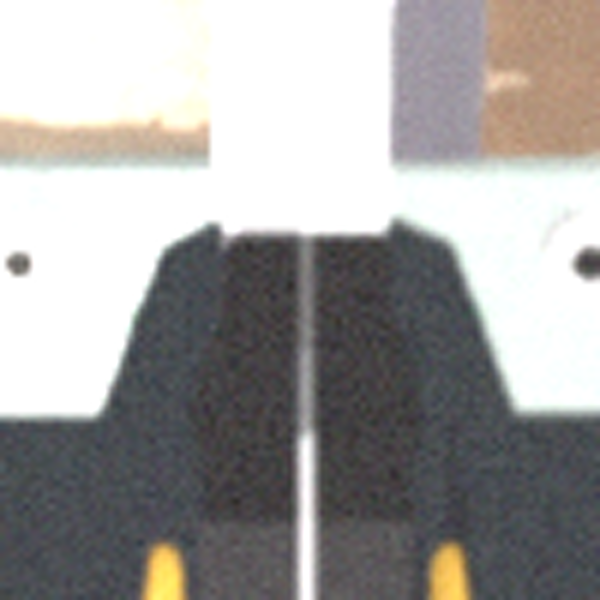

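```bash
python3 - <<'E'
from keyfit import *
m=imaging.camera_model("side");s=st();p=np.array(s["tcp_pos"]);Rm=R.from_rotvec(s["eef_rot"]).as_matrix()
for z in (0,30,-30):
    print(z,proj(m,[p+[0,0,z]+Rm@[a,b,-63.7] for a in (-37.5,37.5) for b in (-93.5,-61,0,61,93.5)]).round(1).tolist())
m=imaging.camera_model("top")
im=imaging.read_camera("top");cv2.imwrite("pics/t4c.png",cv2.resize(im[120:240,280:400],None,fx=5,fy=5,interpolation=cv2.INTER_CUBIC))
E
```

```text
t 3.73 tcp [584.6  43.6 129.1] F [ 0.1 -0.4 -0.6] M [ 0.07  0.04 -0.  ] gap 0.4
R [[-0.992, -0.128, -0.0], [-0.128, 0.992, -0.0], [0.0, 0.0, -1.0]] q [-0.13  0.51  1.41 -0.    1.22 -1.82]
0 [[295.0, 139.5], [295.9, 146.6], [297.8, 160.6], [299.8, 175.8], [301.0, 184.3], [319.5, 137.2], [320.9, 144.2], [323.7, 158.0], [326.8, 173.0], [328.5, 181.5]]
30 [[294.4, 131.7], [295.3, 138.8], [297.2, 152.8], [299.3, 168.0], [300.4, 176.6], [319.4, 129.4], [320.8, 136.3], [323.7, 150.2], [326.8, 165.2], [328.6, 173.7]]
-30 [[295.6, 147.0], [296.5, 154.1], [298.4, 168.1], [300.4, 183.2], [301.5, 191.7], [319.6, 144.7], [321.0, 151.7], [323.8, 165.5], [326.7, 180.5], [328.4, 188.9]]
```

View pics/t4c.png

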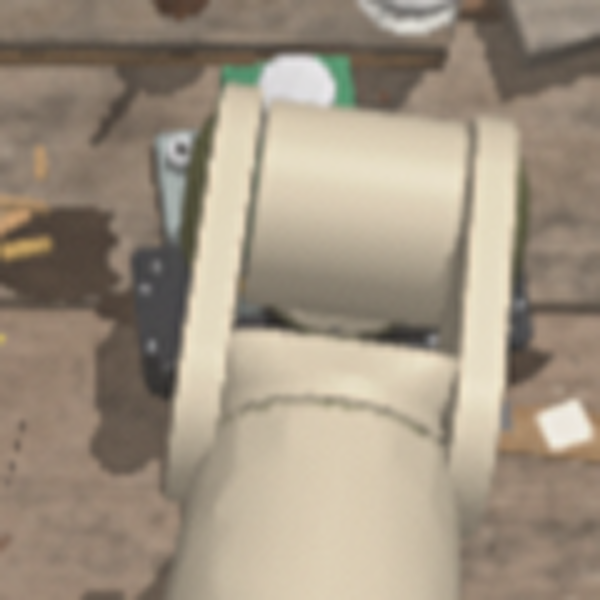

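Call:
servo_tool([
  [0,0,0,0,0,0,50],
  [0,0,0,0,0,0,50],
  [0,0,0,0,0,0,50],
  [0,0,0,0,0,0,50],
  [0,0,0,0,0,0,50],
])

```text
time: 4.2
tcp_pos: [584.6, 43.6, 129.1]
eef_rot: [0.201, -3.135, 0.0]
contact_force: [-0.1, 0.3, 0.0]
finger_gap: 31.7
```

Call:
servo_tool([
  [0,0,0,0,0,0,50],
  [0,0,0,0,0,0,50],
  [0,0,0,0,0,0,50],
])

```text
time: 4.45
tcp_pos: [584.6, 43.6, 129.1]
eef_rot: [-0.201, 3.135, -0.0]
contact_force: [-0.3, -1.0, -0.8]
finger_gap: 49.6
```

Call:
servo_tool([
  [0,0,-0.3,0,0,0,50],
  [0,0,-0.6,0,0,0,50],
  [0,0,-0.6,0,0,0,50],
])

```text
time: 4.7
tcp_pos: [583.6, 43.7, 112.0]
eef_rot: [0.201, -3.132, -0.001]
contact_force: [-0.8, 0.3, 0.5]
finger_gap: 50.4
```

```bash
python3 - <<'E'
from keyfit import *
st();im=imaging.read_camera("wrist")
cv2.imwrite("pics/w5c.png",cv2.resize(im[180:320,240:400],None,fx=5,fy=4.2,interpolation=cv2.INTER_CUBIC))
E
```

```text
t 4.7 tcp [583.6  43.7 112. ] F [-0.8  0.3  0.5] M [ 0.08 -0.03  0.02] gap 50.4
R [[-0.992, -0.128, -0.003], [-0.128, 0.992, 0.0], [0.003, 0.001, -1.0]] q [-0.13  0.53  1.43  0.    1.19 -1.82]
```

View pics/w5c.png

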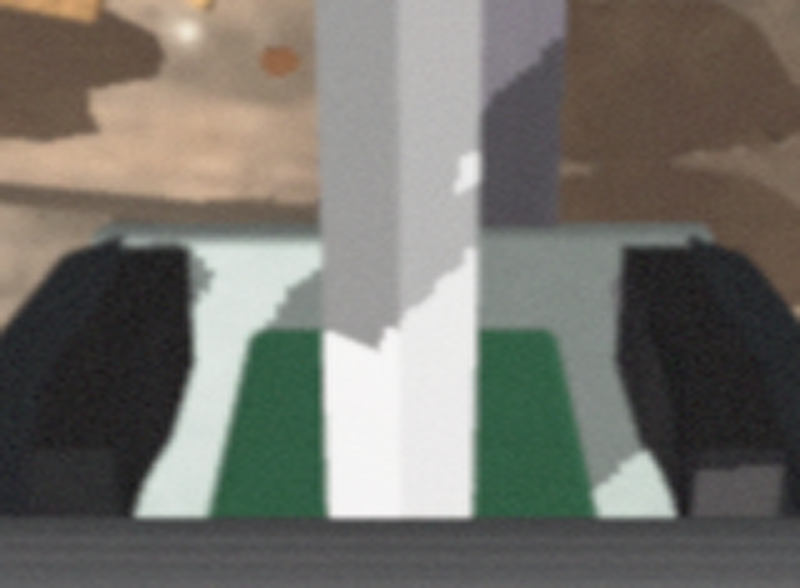

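Call:
servo_tool([
  [0,0,-0.3,0,0,0,50],
  [0,0,-0.5,0,0,0,30],
  [0,0,-0.5,0,0,0,10],
  [0,0,-0.5,0,0,0,0],
  [0,0,-0.5,0,0,0,0],
])

```text
time: 5.17
tcp_pos: [584.7, 43.6, 101.7]
eef_rot: [-0.201, 3.135, -0.0]
contact_force: [0.6, 0.0, 0.7]
finger_gap: 25.4
```

Call:
servo_tool([
  [0,0,0,0,0,0,0],
  [0,0,0,0,0,0,0],
  [0,0,0,0,0,0,0],
])

```text
time: 5.42
tcp_pos: [584.7, 43.5, 101.9]
eef_rot: [-0.201, 3.135, -0.0]
contact_force: [0.8, -1.6, 1.4]
finger_gap: 16.7
```

```bash
python3 - <<'E'
from keyfit import *
st();im=imaging.read_camera("wrist")
cv2.imwrite("pics/w6c.png",cv2.resize(im[180:320,240:400],None,fx=5,fy=4.2,interpolation=cv2.INTER_CUBIC))
E
```

```text
t 5.42 tcp [584.7  43.5 101.9] F [ 0.8 -1.6  1.4] M [-0.13 -0.02 -0.08] gap 16.7
R [[-0.992, -0.128, 0.001], [-0.128, 0.992, -0.0], [-0.001, -0.0, -1.0]] q [-0.13  0.54  1.44 -0.    1.16 -1.82]
```

View pics/w6c.png

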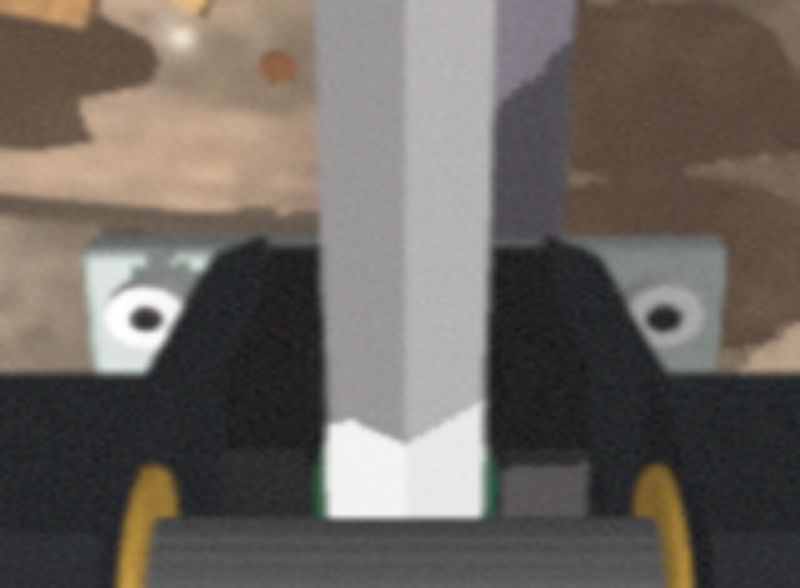

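Call:
servo_tool([
  [0,0,0.01,0,0,0,0],
  [-0.3,-0.04,0.02,0,0,0,0],
  [-0.6,-0.08,0.02,0,0,0,0],
  [-0.9,-0.12,0.02,0,0,0,0],
  [-1.2,-0.155,0.02,0,0,0,0],
])

```text
time: 5.88
tcp_pos: [553.2, 39.7, 101.9]
eef_rot: [0.201, -3.134, -0.0]
contact_force: [0.4, 1.0, -3.7]
finger_gap: 16.9
```

```bash
python3 - <<'E'
from keyfit import *
st();im=imaging.read_camera("wrist");cv2.imwrite("pics/w7.png",im)
E
```

```text
t 5.88 tcp [553.2  39.7 101.9] F [ 0.4  1.  -3.7] M [-0.05 -0.17  0.04] gap 16.9
R [[-0.992, -0.128, -0.001], [-0.128, 0.992, 0.0], [0.001, 0.0, -1.0]] q [-0.14  0.48  1.54 -0.    1.12 -1.84]
```

View pics/w7.png

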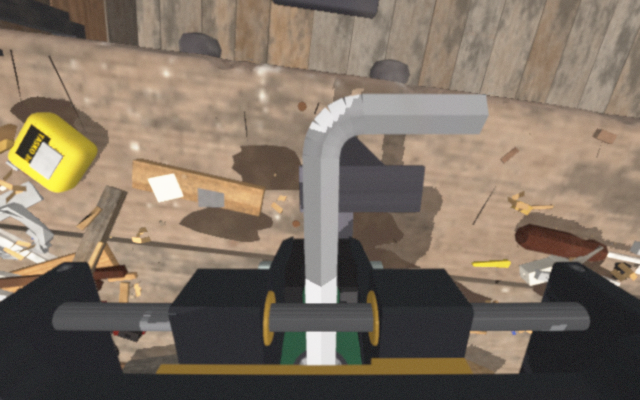

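Call:
servo_tool([
  [-0.3,-0.04,0.2,0,0,0,0],
  [-0.6,-0.08,1.0,0,0,0,0],
  [-0.6,-0.08,2.0,0,0,0,0],
  [-0.6,-0.08,2.4,0,0,0,0],
  [-0.6,-0.08,2.4,0,0,0,0],
])

```text
time: 6.35
tcp_pos: [540.5, 37.6, 164.5]
eef_rot: [-0.201, 3.13, -0.002]
contact_force: [-0.3, -0.3, -3.6]
finger_gap: 16.8
```

Call:
servo_tool([
  [0,-0.2,0,0,0,-0.12,0],
  [0,-0.5,0,0,0,-0.24,0],
  [0,-0.8,0,0,0,-0.36,0],
  [0,-1.0,0,0,0,-0.48,0],
  [0,-1.2,0,0,0,-0.6,0],
])

```text
time: 6.77
tcp_pos: [539.0, 7.5, 160.5]
eef_rot: [-0.743, -3.05, 0.0]
contact_force: [0.0, 0.2, -3.3]
finger_gap: 16.8
```

Call:
servo_tool([
  [0,-0.3,0,0,0,-0.12,0],
  [0,-0.6,0,0,0,-0.24,0],
  [0,-0.9,0,0,0,-0.36,0],
  [0,-1.1,0,0,0,-0.48,0],
  [0,-1.2,0,0,0,-0.6,0],
])

```text
time: 7.18
tcp_pos: [538.9, -22.8, 160.5]
eef_rot: [-1.612, -2.694, 0.001]
contact_force: [-0.0, 0.6, -2.9]
finger_gap: 16.3
```

Call:
servo_tool([
  [0,-0.2,0,0,0,-0.12,0],
  [0,-0.4,0,0,0,-0.24,0],
  [0,-0.6,0,0,0,-0.37,0],
  [0,-0.7,0,0,0,-0.371,0],
  [0,-0.7,0,0,0,-0.371,0],
])

```text
time: 7.6
tcp_pos: [539.1, -40.1, 161.0]
eef_rot: [-2.071, -2.361, 0.002]
contact_force: [-0.5, -0.2, -3.7]
finger_gap: 16.5
```

```bash
python3 - <<'E'
from keyfit import *
st();im=imaging.read_camera("wrist");cv2.imwrite("pics/w8.png",im);st()
E
```

```text
t 7.6 tcp [539.1 -40.1 161. ] F [-0.5 -0.2 -3.7] M [-0.2   0.07 -0.01] gap 16.5
R [[-0.13, 0.991, -0.002], [0.991, 0.13, 0.0], [0.001, -0.002, -1.0]] q [-0.29  0.38  1.51 -0.    1.25 -0.42]
t 7.65 tcp [539.2 -39.8 161.2] F [ 0.8  0.1 -3. ] M [-0.16  0.02  0.03] gap 16.7
R [[-0.131, 0.991, -0.002], [0.991, 0.131, 0.0], [0.001, -0.001, -1.0]] q [-0.29  0.38  1.51 -0.    1.25 -0.42]
```

View pics/w8.png

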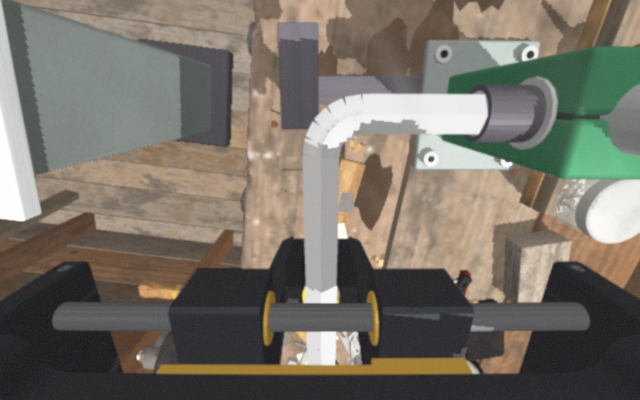

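Call:
servo_tool([
  [0.3,0.04,0,0,0,0,0],
  [0.6,0.08,-0.5,0,0,0,0],
  [0.6,0.08,-1.4,0,0,0,0],
  [0.6,0.08,-1.9,0,0,0,0],
  [0.6,0.08,-1.9,0,0,0,0],
])

```text
time: 8.07
tcp_pos: [553.5, -37.0, 111.7]
eef_rot: [-2.069, -2.358, 0.004]
contact_force: [0.5, -0.6, -3.6]
finger_gap: 16.3
```

Call:
servo_tool([
  [0,0,0,0,0,0,0],
  [0,0,0,0,0,0,0],
])

```text
time: 8.23
tcp_pos: [555.3, -37.7, 115.6]
eef_rot: [2.073, 2.359, 0.001]
contact_force: [0.5, 0.8, -3.4]
finger_gap: 16.5
```

```bash
python3 - <<'E'
from keyfit import *
import pickle
st();m=imaging.camera_model("wrist");pickle.dump(m,open("w9.pkl","wb"));im=imaging.read_camera("wrist");cv2.imwrite("pics/w9.png",im)
cv2.imwrite("pics/w9c.png",cv2.resize(im[60:180,300:500],None,fx=4,fy=4,interpolation=cv2.INTER_CUBIC))
s=imaging.read_camera("side");cv2.imwrite("pics/s9.png",s);cv2.imwrite("pics/s9c.png",cv2.resize(s[130:230,260:360],None,fx=6,fy=6,interpolation=cv2.INTER_CUBIC))
st()
E
```

```text
t 8.23 tcp [555.3 -37.7 115.6] F [ 0.5  0.8 -3.4] M [-0.19  0.12  0.02] gap 16.5
R [[-0.129, 0.992, 0.001], [0.992, 0.129, -0.0], [-0.001, 0.001, -1.0]] q [-0.28  0.46  1.52  0.    1.15 -0.41]
t 8.33 tcp [555.2 -37.8 115.7] F [-0.5  0.4 -3.4] M [-0.2   0.14 -0.02] gap 16.5
R [[-0.128, 0.992, 0.002], [0.992, 0.128, -0.001], [-0.001, 0.002, -1.0]] q [-0.28  0.46  1.52  0.    1.15 -0.41]
```

View pics/w9c.png

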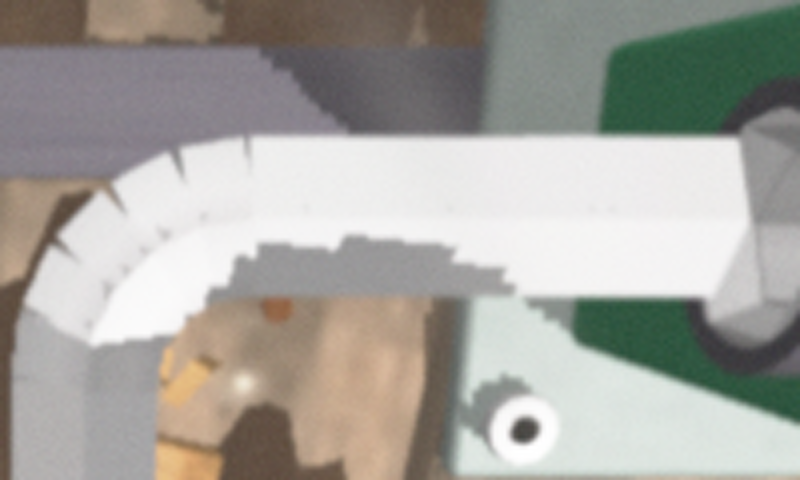

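View pics/s9c.png

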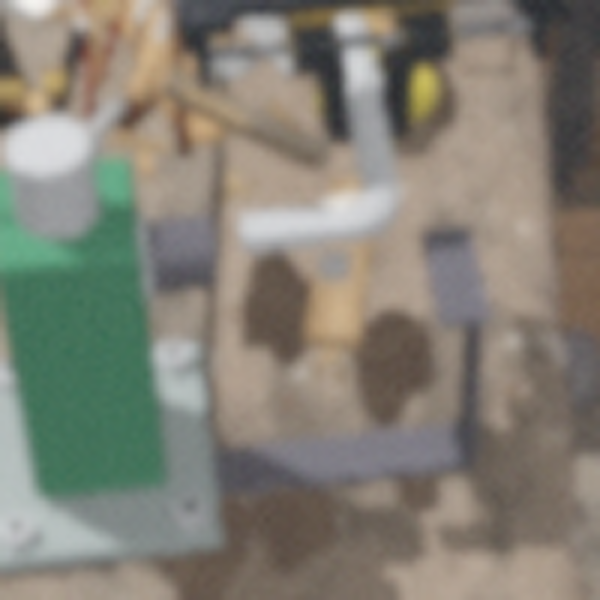

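Call:
servo_tool([
  [0,0,-0.25,0,0,0,0],
  [0,0,-0.54,0,0,0,0],
  [0,0,-0.54,0,0,0,0],
  [0,0,-0.54,0,0,0,0],
])

```text
time: 8.67
tcp_pos: [554.3, -37.7, 100.6]
eef_rot: [-2.074, -2.358, 0.001]
contact_force: [0.1, 1.2, -3.2]
finger_gap: 16.5
```

```bash
python3 - <<'E'
from keyfit import *
import pickle
st();m=imaging.camera_model("wrist");pickle.dump(m,open("w10.pkl","wb"));im=imaging.read_camera("wrist");cv2.imwrite("pics/w10.png",im)
cv2.imwrite("pics/w10c.png",cv2.resize(im[50:180,380:580],None,fx=4,fy=4,interpolation=cv2.INTER_CUBIC))
s=imaging.read_camera("side");cv2.imwrite("pics/s10.png",s);cv2.imwrite("pics/s10c.png",cv2.resize(s[150:200,270:340],None,fx=10,fy=10,interpolation=cv2.INTER_CUBIC))
st()
E
```

```text
t 8.67 tcp [554.3 -37.7 100.6] F [ 0.1  1.2 -3.2] M [-0.16  0.14 -0.03] gap 16.5
R [[-0.128, 0.992, -0.001], [0.992, 0.128, 0.0], [0.0, -0.001, -1.0]] q [-0.28  0.48  1.54  0.    1.12 -0.41]
t 8.77 tcp [554.7 -37.8 101.2] F [-0.4 -0.2 -3.5] M [-0.19  0.11 -0.01] gap 16.7
R [[-0.128, 0.992, 0.0], [0.992, 0.128, -0.0], [-0.0, 0.0, -1.0]] q [-0.28  0.48  1.54  0.    1.12 -0.41]
```

View pics/w10c.png

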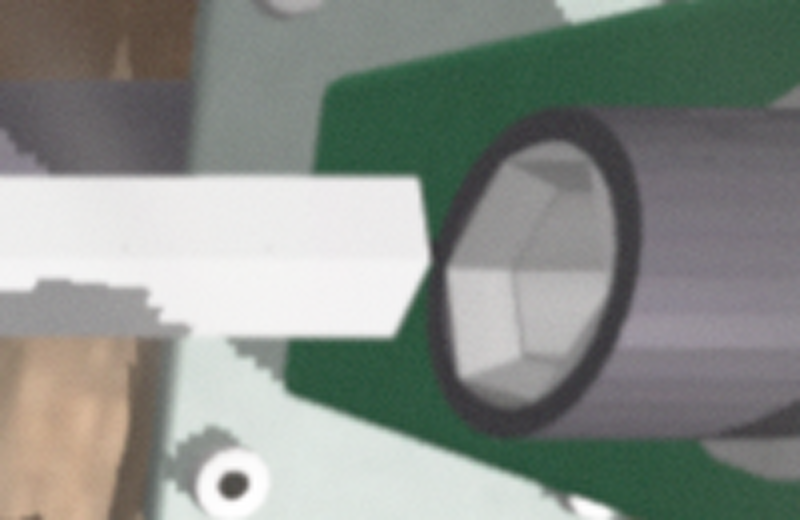

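View pics/s10c.png

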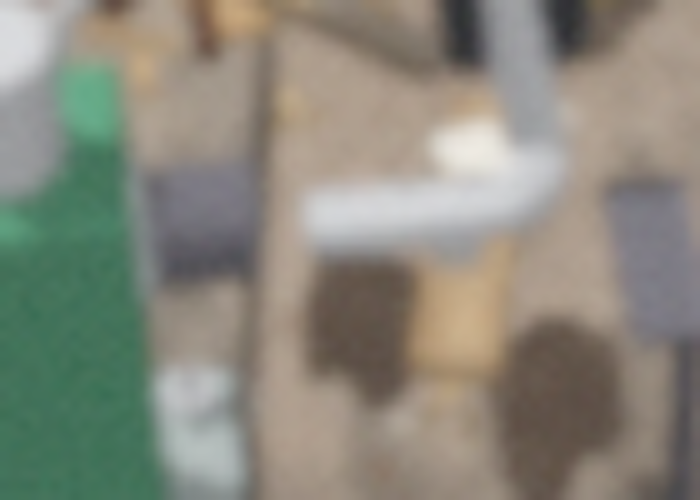

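```bash
python3 - <<'E'
from keyfit import *
import pickle
m=pickle.load(open("w10.pkl","rb"));im=cv2.imread("pics/w10.png")
C=lambda a:np.array(a)/4+[380-.375,50-.375]
def bis(a,b):
    o,d=ray(m,C([a,b]));d/=np.linalg.norm(d,axis=1)[:,None];return o,d.sum(0)
ex=np.array([.9918,.128,0]);ey=np.array([-.128,.9918,0])
for name,a,b in (("key100",[100,176],[100,337]),("key380",[380,176],[380,337]),("head600",[600,108],[600,437]),("head780",[780,108],[780,437])):
    o,d=bis(a,b)
    for z in (150,145): 
        p=o+d*(z-o[2])/d[2]; print(name,z,p.round(1),"y_c",round(p@ey,2))
print(o, o@ey)
# tip and mouth along axis at z 150 (edges upper corner ~155)
o,d=ray(m,C([[425,256],[418,176],[395,337],[555,108],[515,437],[440,272],[635,240]]))
for z in (150,160,168): print(z,((o+d*((z-o[2])/d[:,2])[:,None])@ex).round(1))
E
```

```text
key100 150 [581.4  45.8 150. ] y_c -29.04
key100 145 [582.9  45.8 145. ] y_c -29.23
key380 150 [612.8  49.9 150. ] y_c -28.93
key380 145 [615.5  50.1 145. ] y_c -29.12
head600 150 [638.4  51.3 150. ] y_c -30.87
head600 145 [642.   51.5 145. ] y_c -31.13
head780 150 [659.   54.1 150. ] y_c -30.69
head780 145 [663.4  54.4 145. ] y_c -30.95
[543.60205048  46.03286329 281.64325812] -23.92566864939406
150 [619.3 616.9 617.4 630.7 633.8 621.3 642.8]
160 [613.6 611.5 611.9 624.2 627.1 615.5 635.4]
168 [609.1 607.1 607.5 619.  621.7 610.9 629.4]
```

Call:
servo_tool([
  [0.01,-0.07,0.02,0,0,0,0],
  [0.01,-0.07,0.02,0,0,0,0],
  [0.2,-0.05,0.02,0,0,0,0],
  [0.4,-0.022,0.02,0,0,0,0],
  [0.4,-0.022,0.02,0,0,0,0],
])

```text
time: 9.18
tcp_pos: [565.5, -38.3, 101.7]
eef_rot: [2.074, 2.359, 0.001]
contact_force: [0.4, -0.5, -3.6]
finger_gap: 16.9
```

```bash
python3 - <<'E'
from keyfit import *
import pickle
st();m=imaging.camera_model("wrist");pickle.dump(m,open("w11.pkl","wb"));im=imaging.read_camera("wrist");cv2.imwrite("pics/w11.png",im)
cv2.imwrite("pics/w11c.png",cv2.resize(im[50:180,380:580],None,fx=4,fy=4,interpolation=cv2.INTER_CUBIC))
st()
E
```

```text
t 9.18 tcp [565.5 -38.3 101.7] F [ 0.4 -0.5 -3.6] M [-0.26  0.04 -0.05] gap 16.9
R [[-0.128, 0.992, 0.001], [0.992, 0.128, -0.0], [-0.0, 0.001, -1.0]] q [-0.27  0.5   1.51  0.    1.14 -0.4 ]
t 9.23 tcp [565.  -38.3 101.5] F [ 0.1 -0.6 -3.1] M [-0.27  0.06 -0.05] gap 16.6
R [[-0.128, 0.992, 0.0], [0.992, 0.128, -0.0], [-0.0, 0.0, -1.0]] q [-0.27  0.5   1.51  0.    1.14 -0.4 ]
```

View pics/w11c.png

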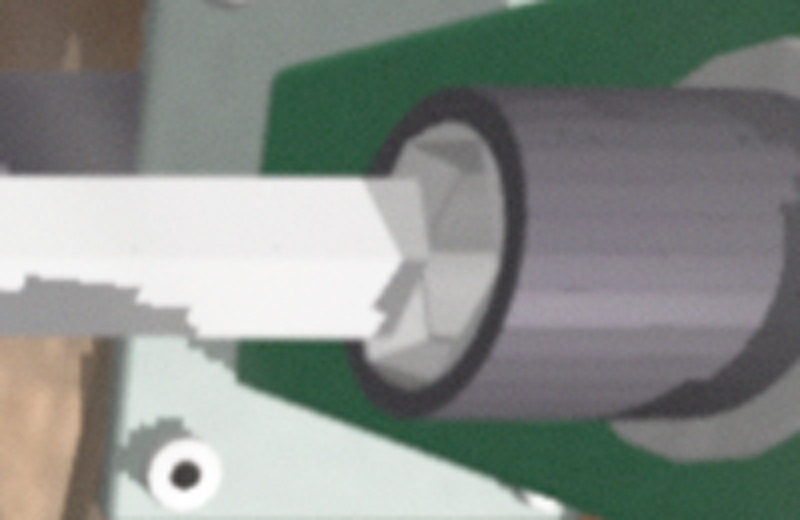

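Call:
servo_tool([
  [0.2,0.026,0,0,0,0,0],
  [0.4,0.052,0,0,0,0,0],
  [0.5,0.065,0,0,0,0,0],
  [0.5,0.065,0,0,0,0,0],
])

```text
time: 9.57
tcp_pos: [576.5, -37.5, 101.4]
eef_rot: [-2.073, -2.359, 0.005]
contact_force: [-7.6, -5.2, 0.0]
finger_gap: 17.2
```

```bash
python3 - <<'E'
from keyfit import *
st()
E
```

```text
t 9.57 tcp [576.5 -37.5 101.4] F [-7.6 -5.2  0. ] M [-0.76  1.07  0.37] gap 17.2
R [[-0.129, 0.992, -0.003], [0.992, 0.129, -0.002], [-0.001, -0.003, -1.0]] q [-0.27  0.52  1.47 -0.    1.15 -0.39]
```

```bash
python3 - <<'E'
from keyfit import *
import pickle
st();m=imaging.camera_model("wrist");im=imaging.read_camera("wrist");cv2.imwrite("pics/w12.png",im)
cv2.imwrite("pics/w12c.png",cv2.resize(im[50:180,340:540],None,fx=4,fy=4,interpolation=cv2.INTER_CUBIC))
st()
E
```

```text
t 9.57 tcp [576.5 -37.5 101.4] F [-7.6 -5.2  0. ] M [-0.76  1.07  0.37] gap 17.2
R [[-0.129, 0.992, -0.003], [0.992, 0.129, -0.002], [-0.001, -0.003, -1.0]] q [-0.27  0.52  1.47 -0.    1.15 -0.39]
t 9.62 tcp [576.4 -37.4 101.4] F [-7.4 -5.4 -0.1] M [-0.74  1.03  0.33] gap 16.7
R [[-0.128, 0.992, -0.003], [0.992, 0.128, -0.001], [-0.001, -0.003, -1.0]] q [-0.27  0.52  1.47 -0.    1.15 -0.39]
```

View pics/w12c.png

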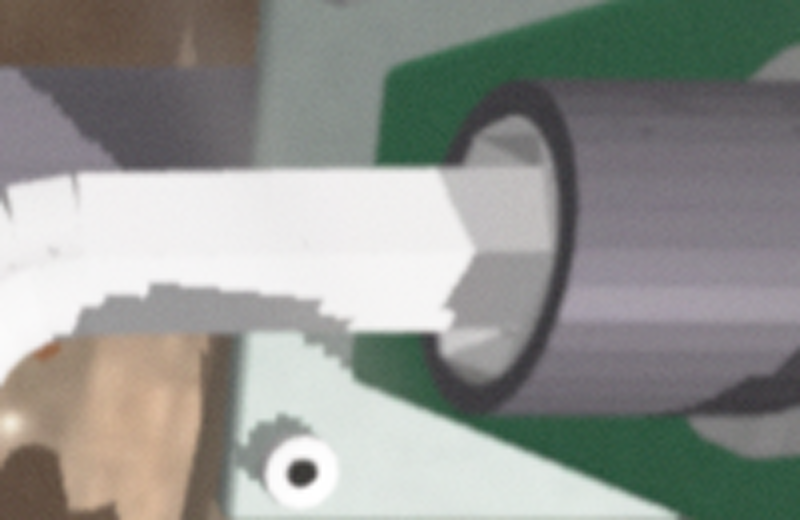

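Call:
servo_tool([
  [0.0,-0.03,0.04,0,0,-0.01,0],
  [0.0,-0.03,0.04,0,0,-0.01,0],
  [0.1,-0.017,0.04,0,0,-0.01,0],
  [0.2,-0.004,0.04,0,0,-0.01,0],
  [0.2,-0.004,0.04,0,0,-0.01,0],
])

```text
time: 10.03
tcp_pos: [581.8, -37.0, 102.4]
eef_rot: [-2.085, -2.348, 0.002]
contact_force: [-0.8, 0.9, -1.5]
finger_gap: 16.7
```

```bash
python3 - <<'E'
from keyfit import *
st();im=imaging.read_camera("wrist")
cv2.imwrite("pics/w13c.png",cv2.resize(im[50:180,320:520],None,fx=4,fy=4,interpolation=cv2.INTER_CUBIC))
st()
E
```

```text
t 10.03 tcp [581.8 -37.  102.4] F [-0.8  0.9 -1.5] M [0.14 0.2  0.14] gap 16.7
R [[-0.118, 0.993, -0.002], [0.993, 0.118, 0.0], [0.0, -0.002, -1.0]] q [-0.26  0.53  1.45 -0.    1.16 -0.38]
t 10.08 tcp [582.2 -36.7 102.6] F [-1.5  0.2 -1.9] M [0.03 0.16 0.15] gap 16.7
R [[-0.118, 0.993, -0.0], [0.993, 0.118, 0.0], [0.0, -0.0, -1.0]] q [-0.26  0.53  1.45  0.    1.16 -0.38]
```

View pics/w13c.png

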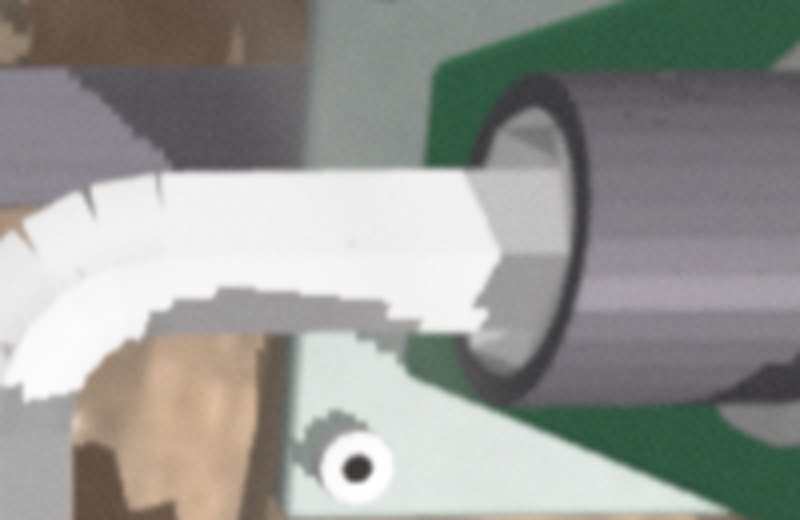

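Call:
servo_tool([
  [0.1,0.013,0,0,0,0,0],
  [0.2,0.026,0,0,0,0,0],
  [0.3,0.038,0,0,0,0,0],
  [0.3,0.038,0,0,0,0,0],
])

```text
time: 10.42
tcp_pos: [590.2, -35.6, 102.7]
eef_rot: [2.086, 2.348, 0.001]
contact_force: [0.0, 1.8, -1.7]
finger_gap: 16.8
```

```bash
python3 - <<'E'
from keyfit import *
st()
E
```

```text
t 10.42 tcp [590.2 -35.6 102.7] F [ 0.   1.8 -1.7] M [ 0.29 -0.02  0.12] gap 16.8
R [[-0.118, 0.993, 0.001], [0.993, 0.118, 0.0], [0.0, 0.001, -1.0]] q [-0.26  0.55  1.42  0.    1.17 -0.38]
```

Call:
servo_tool([
  [0.1,0.013,0,0,0,0,0],
  [0.2,0.026,0,0,0,0,0],
  [0.28,0.036,0,0,0,0,0],
  [0.28,0.036,0,0,0,0,0],
])

```text
time: 10.75
tcp_pos: [596.9, -34.8, 102.6]
eef_rot: [2.086, 2.349, 0.001]
contact_force: [-0.6, 1.4, -1.9]
finger_gap: 17.0
```

```bash
python3 - <<'E'
from keyfit import *
st();im=imaging.read_camera("wrist")
cv2.imwrite("pics/w14c.png",cv2.resize(im[50:180,280:480],None,fx=4,fy=4,interpolation=cv2.INTER_CUBIC))
st()
E
```

```text
t 10.75 tcp [596.9 -34.8 102.6] F [-0.6  1.4 -1.9] M [ 0.25 -0.01  0.09] gap 17.0
R [[-0.118, 0.993, 0.0], [0.993, 0.118, 0.0], [0.0, 0.0, -1.0]] q [-0.25  0.56  1.4   0.    1.18 -0.37]
t 10.8 tcp [596.8 -34.7 102.6] F [ 0.3  1.6 -1.6] M [ 0.29 -0.01  0.13] gap 16.5
R [[-0.118, 0.993, 0.0], [0.993, 0.118, 0.0], [0.0, 0.0, -1.0]] q [-0.25  0.56  1.4   0.    1.18 -0.37]
```

View pics/w14c.png

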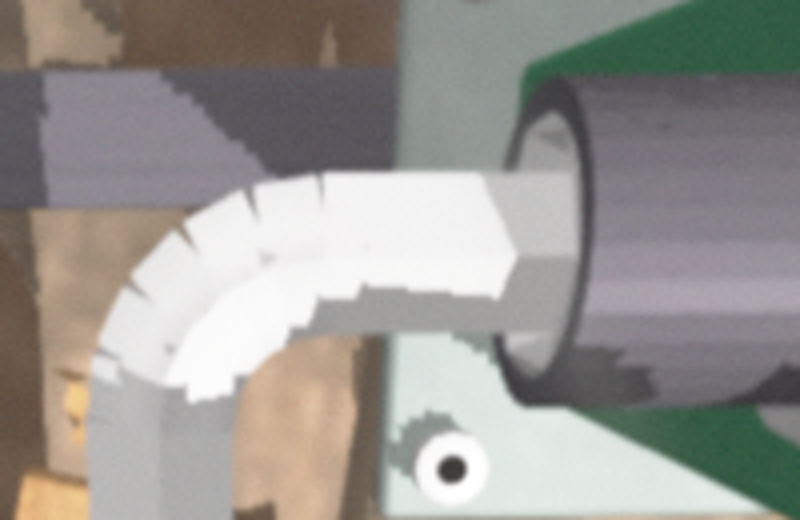

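Call:
servo_tool([
  [0.06,0.008,0,0,0,0,0],
  [0.12,0.015,0,0,0,0,0],
  [0.12,0.015,0,0,0,0,0],
])

```text
time: 11.05
tcp_pos: [598.5, -35.4, 102.2]
eef_rot: [-2.085, -2.348, 0.005]
contact_force: [-6.8, -2.7, -0.7]
finger_gap: 16.8
```

Call:
servo_tool([
  [0.04,0.005,0,0,0,0,0],
  [0.08,0.01,0,0,0,0,0],
  [0.08,0.01,0,0,0,0,0],
])

```text
time: 11.3
tcp_pos: [599.4, -35.9, 101.8]
eef_rot: [-2.084, -2.347, 0.01]
contact_force: [-13.0, -8.3, -0.4]
finger_gap: 16.4
```

Call:
servo_tool([
  [-0.08,0.0,0,0,0,0,0],
  [-0.08,0.0,0,0,0,0,0],
])

```text
time: 11.47
tcp_pos: [598.3, -35.1, 102.2]
eef_rot: [-2.085, -2.347, 0.005]
contact_force: [-8.0, -3.4, -0.8]
finger_gap: 16.7
```

```bash
python3 - <<'E'
from keyfit import *
import pickle
st();m=imaging.camera_model("wrist");pickle.dump(m,open("w15.pkl","wb"));im=imaging.read_camera("wrist");cv2.imwrite("pics/w15.png",im)
cv2.imwrite("pics/w15c.png",cv2.resize(im[50:180,280:480],None,fx=4,fy=4,interpolation=cv2.INTER_CUBIC))
st()
E
```

```text
t 11.47 tcp [598.3 -35.1 102.2] F [-8.  -3.4 -0.8] M [-0.51  1.01  0.35] gap 16.7
R [[-0.118, 0.993, -0.003], [0.993, 0.118, -0.001], [-0.001, -0.003, -1.0]] q [-0.25  0.57  1.39 -0.    1.19 -0.37]
t 11.52 tcp [598.3 -35.1 102.3] F [-6.9 -3.4 -0.8] M [-0.55  1.09  0.33] gap 16.5
R [[-0.118, 0.993, -0.003], [0.993, 0.118, -0.001], [-0.001, -0.004, -1.0]] q [-0.25  0.57  1.39 -0.    1.19 -0.37]
```

View pics/w15c.png

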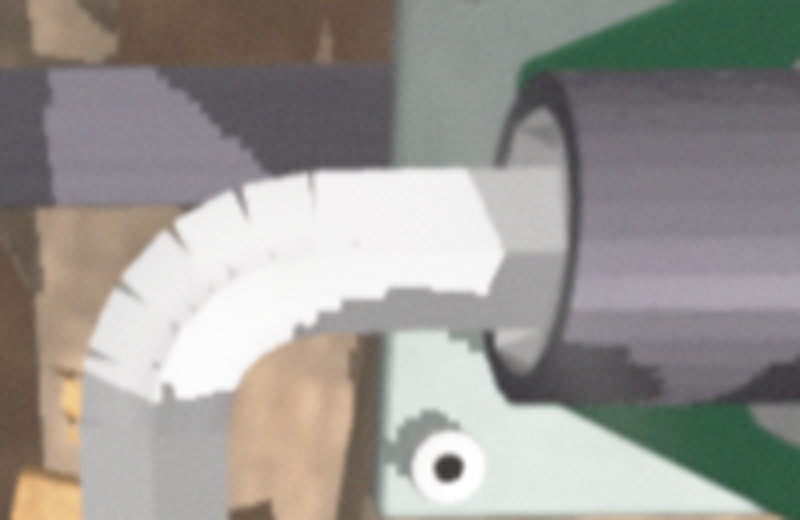

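```bash
python3 - <<'E'
from keyfit import *
import pickle
m=pickle.load(open("w15.pkl","rb"))
C=lambda a:np.array(a)/4+[280-.375,50-.375]
ex=np.array([.9918,.128,0]);ey=np.array([-.128,.9918,0])
f=lambda a,z:(onz(m,C([a]),z)[0]@ex).round(1)
print("arm edges",f([82,450],155),f([228,450],155),"ridge",f([157,450],160))
print("mouth top rim",f([579,235],168),"side rims",f([545,70],150),f([512,403],150))
print("head back (block front at +36) cyl end",)
E
```

```text
arm edges 579.9 596.8 ridge 588.6
mouth top rim 630.3 side rims 631.1 630.6
head back (block front at +36) cyl end
```

Call:
servo_tool([
  [0,0,0,0,0,0,50],
  [0,0,0,0,0,0,50],
  [0,0,0,0,0,0,50],
  [0,0,0,0,0,0,50],
  [0,0,0,0,0,0,50],
])

```text
time: 11.93
tcp_pos: [599.8, -34.3, 102.8]
eef_rot: [2.086, 2.348, 0.001]
contact_force: [-0.3, 0.0, -0.1]
finger_gap: 47.6
```

```bash
python3 - <<'E'
from keyfit import *
import pickle
st();m=imaging.camera_model("wrist");pickle.dump(m,open("w16.pkl","wb"));im=imaging.read_camera("wrist");cv2.imwrite("pics/w16.png",im)
s=imaging.read_camera("side");cv2.imwrite("pics/s16c.png",cv2.resize(s[120:220,260:360],None,fx=6,fy=6,interpolation=cv2.INTER_CUBIC))
E
```

```text
t 11.93 tcp [599.8 -34.3 102.8] F [-0.3  0.  -0.1] M [-0.06  0.04  0.03] gap 47.6
R [[-0.118, 0.993, 0.001], [0.993, 0.118, -0.0], [-0.0, 0.001, -1.0]] q [-0.25  0.57  1.39  0.    1.18 -0.37]
```

View pics/w16.png

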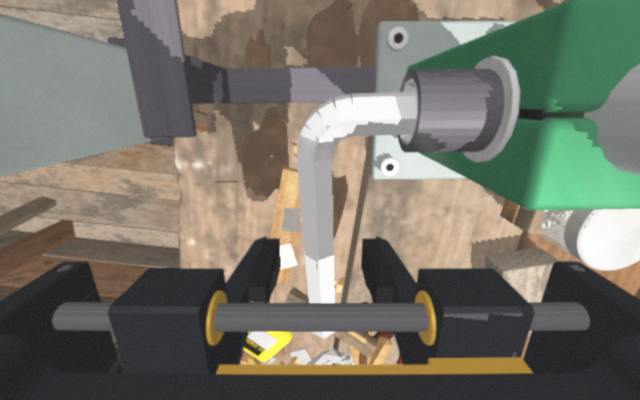

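View pics/s16c.png

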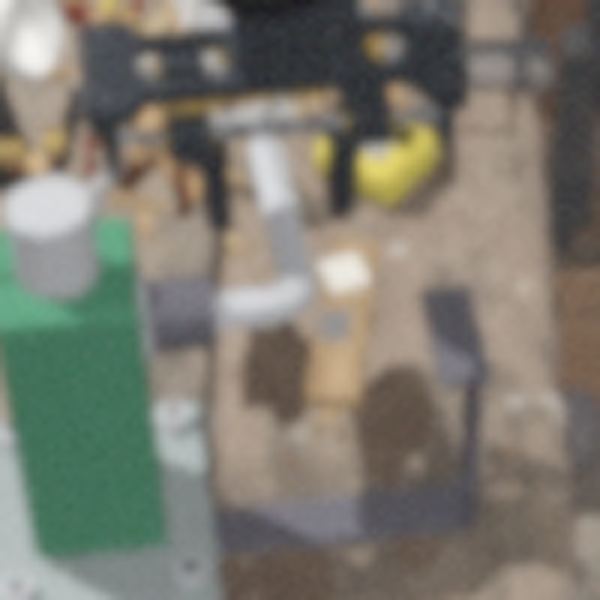

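Call:
servo_tool([
  [0,0,0.6,0,0,0,50],
  [0,0,1.6,0,0,0,50],
  [0,-0.2,2.4,0,0,0,20],
  [0.03,-0.87,2.4,0,0,0,0],
  [0.03,-0.87,2.4,0,0,0,0],
])

```text
time: 12.45
tcp_pos: [600.9, -58.0, 163.7]
eef_rot: [2.087, 2.345, 0.001]
contact_force: [-0.1, -0.1, -0.6]
finger_gap: 32.0
```

Call:
servo_tool([
  [0,0,0,0,0,0,0],
  [0,0,0,0,0,0,0],
  [0,0,0,0,0,0,0],
  [0,0,0,0,0,0,0],
  [0,0,0,0,0,0,0],
])

```text
time: 12.87
tcp_pos: [600.2, -55.6, 162.3]
eef_rot: [-2.086, -2.349, 0.0]
contact_force: [0.4, -0.8, 0.5]
finger_gap: 0.3
```

```bash
python3 - <<'E'
from keyfit import *
import pickle
st();m=imaging.camera_model("wrist");pickle.dump(m,open("w17.pkl","wb"));im=imaging.read_camera("wrist");cv2.imwrite("pics/w17.png",im)
s=imaging.read_camera("side");cv2.imwrite("pics/s17c.png",cv2.resize(s[120:220,260:360],None,fx=6,fy=6,interpolation=cv2.INTER_CUBIC))
E
```

```text
t 12.87 tcp [600.2 -55.6 162.3] F [ 0.4 -0.8  0.5] M [-0.07  0.05 -0.02] gap 0.3
R [[-0.118, 0.993, -0.001], [0.993, 0.118, 0.0], [0.0, -0.001, -1.0]] q [-0.29  0.52  1.31  0.    1.32 -0.4 ]
```

View pics/w17.png

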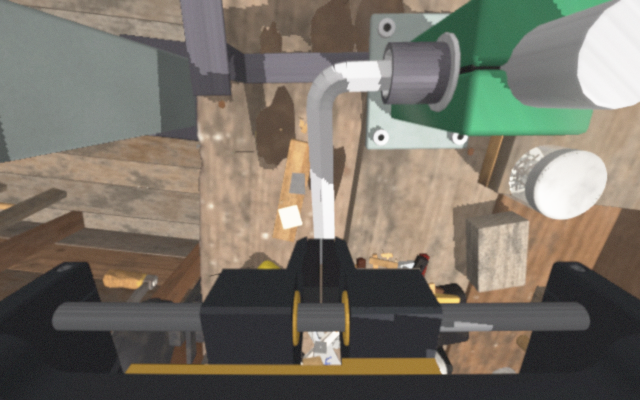

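View pics/s17c.png

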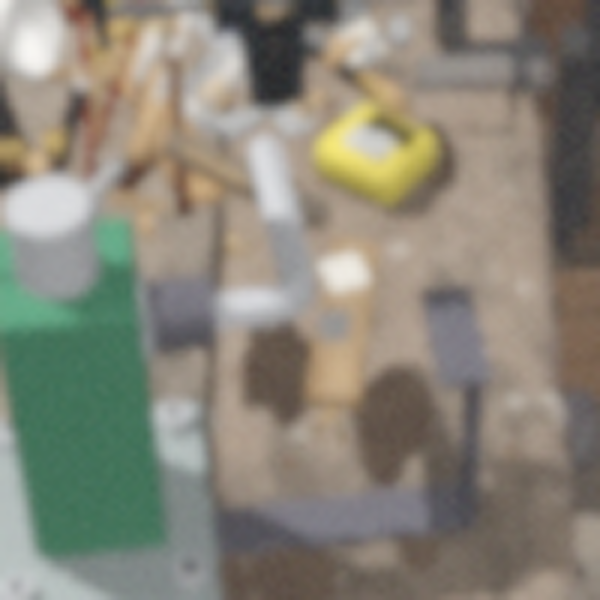

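Call:
servo_tool([
  [0,0,-0.6,0,0,0,0],
  [0,0,-1.2,0,0,0,0],
  [0,0,-1.5,0,0,0,0],
  [0,0,-1.7,0,0,0,0],
  [0,0,-1.7,0,0,0,0],
])

```text
time: 13.38
tcp_pos: [600.0, -55.9, 119.3]
eef_rot: [-2.086, -2.348, 0.001]
contact_force: [0.7, 0.6, 0.4]
finger_gap: 0.6
```

Call:
servo_tool([
  [0,0,-0.15,0,0,0,0],
  [0,0,-0.3,0,0,0,0],
  [0,0,-0.4,0,0,0,0],
])

```text
time: 13.63
tcp_pos: [600.4, -56.1, 110.1]
eef_rot: [2.086, 2.348, 0.0]
contact_force: [-0.4, 0.3, -0.6]
finger_gap: 0.4
```

Call:
servo_tool([
  [0,0,-0.15,0,0,0,0],
  [0,0,-0.3,0,0,0,0],
  [0,0,-0.4,0,0,0,0],
])

```text
time: 13.88
tcp_pos: [600.6, -55.8, 100.1]
eef_rot: [2.086, 2.348, 0.001]
contact_force: [0.6, 2.2, 4.1]
finger_gap: 0.4
```

```bash
python3 - <<'E'
from keyfit import *
st();im=imaging.read_camera("wrist");cv2.imwrite("pics/w18.png",im)
E
```

```text
t 13.88 tcp [600.6 -55.8 100.1] F [0.6 2.2 4.1] M [ 0.32 -0.04 -0.02] gap 0.4
R [[-0.118, 0.993, 0.001], [0.993, 0.118, 0.0], [0.0, 0.001, -1.0]] q [-0.29  0.58  1.39  0.    1.18 -0.41]
```

View pics/w18.png

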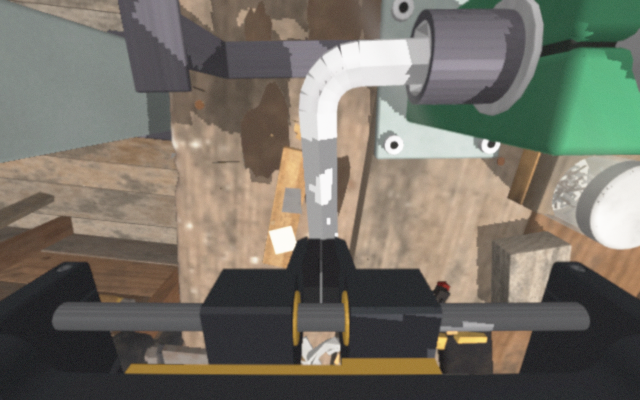

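Call:
servo_tool([
  [0,0,-0.2,0,0,0,0],
  [0,0,-0.4,0,0,0,0],
  [0,0,-0.6,0,0,0,0],
  [0,0,-0.8,0,0,0,0],
  [0,0,-1.0,0,0,0,0],
])

```text
time: 14.35
tcp_pos: [601.3, -55.9, 76.4]
eef_rot: [2.085, 2.347, 0.003]
contact_force: [-0.6, 1.2, 9.5]
finger_gap: -0.0
```

Call:
servo_tool([
  [0,0,-0.2,0,0,0,0],
  [0,0,-0.4,0,0,0,0],
  [0,0,-0.4,0,0,0,0],
])

```text
time: 14.6
tcp_pos: [600.8, -56.1, 65.5]
eef_rot: [2.086, 2.348, 0.001]
contact_force: [0.3, -0.8, 8.3]
finger_gap: 0.3
```

```bash
python3 - <<'E'
from keyfit import *
st();im=imaging.read_camera("wrist");cv2.imwrite("pics/w19.png",im)
s=imaging.read_camera("side");cv2.imwrite("pics/s19c.png",cv2.resize(s[130:230,260:360],None,fx=6,fy=6,interpolation=cv2.INTER_CUBIC))
E
```

```text
t 14.6 tcp [600.8 -56.1  65.5] F [ 0.3 -0.8  8.3] M [ 0.03 -0.    0.02] gap 0.3
R [[-0.118, 0.993, 0.001], [0.993, 0.118, -0.0], [-0.001, 0.001, -1.0]] q [-0.29  0.61  1.42  0.    1.11 -0.41]
```

View pics/w19.png

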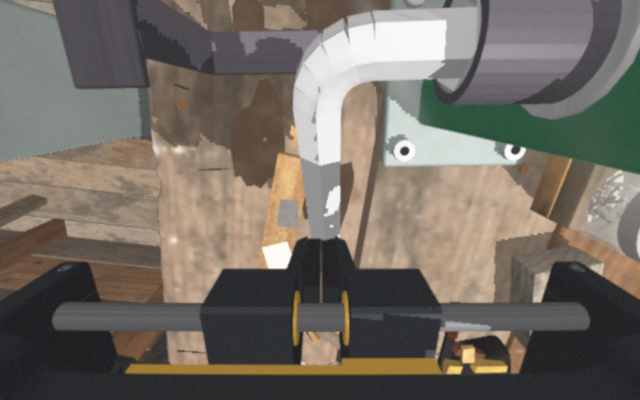

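View pics/s19c.png

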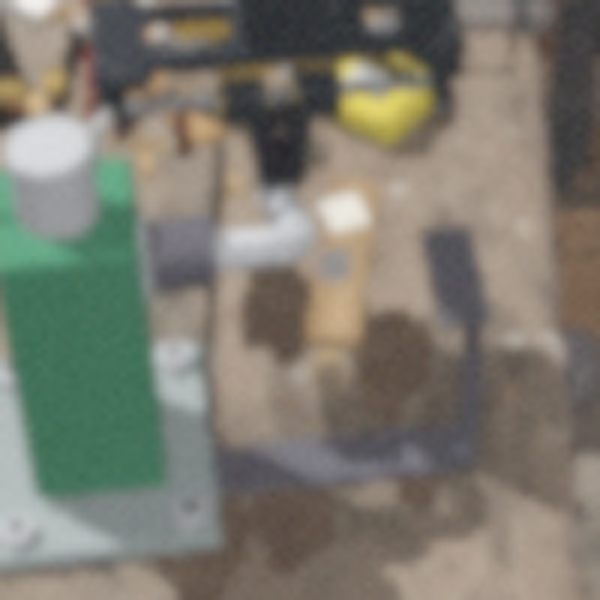

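Call:
servo_tool([
  [0,0,-0.2,0,0,0,0],
  [0,0,-0.4,0,0,0,0],
  [0,0,-0.6,0,0,0,0],
  [0,0,-0.6,0,0,0,0],
])

```text
time: 15.03
tcp_pos: [600.8, -56.4, 50.5]
eef_rot: [2.086, 2.347, 0.001]
contact_force: [-0.3, -0.9, 6.6]
finger_gap: 0.3
```

```bash
python3 - <<'E'
from keyfit import *
import pickle
st();m=imaging.camera_model("wrist");pickle.dump(m,open("w20.pkl","wb"));im=imaging.read_camera("wrist");cv2.imwrite("pics/w20.png",im)
cv2.imwrite("pics/w20c.png",cv2.resize(im[20:260,220:420],None,fx=2.5,fy=2.5,interpolation=cv2.INTER_CUBIC))
s=imaging.read_camera("side");cv2.imwrite("pics/s20c.png",cv2.resize(s[130:230,260:360],None,fx=6,fy=6,interpolation=cv2.INTER_CUBIC))
E
```

```text
t 15.03 tcp [600.8 -56.4  50.5] F [-0.3 -0.9  6.6] M [-0.16  0.01 -0.02] gap 0.3
R [[-0.118, 0.993, 0.001], [0.993, 0.118, -0.001], [-0.001, 0.001, -1.0]] q [-0.29  0.63  1.43 -0.    1.08 -0.41]
```

View pics/w20c.png

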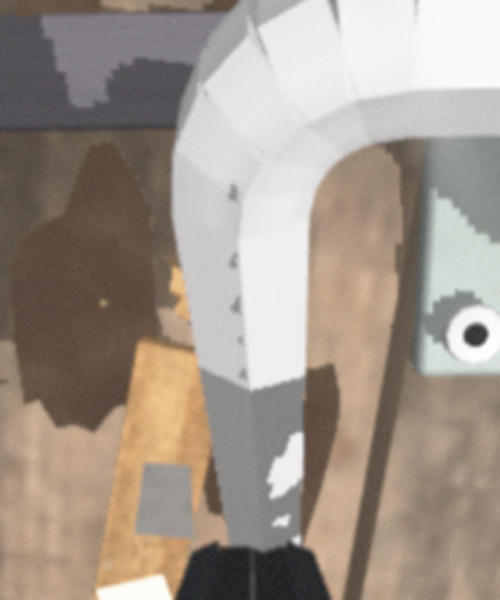

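```bash
python3 - <<'E'
from keyfit import *
import pickle
m=pickle.load(open("w20.pkl","rb"))
C=lambda a:np.array(a)/2.5+[220-.3,20-.3]
ey=np.array([-.128,.9918,0])
L=[([185,250],[311,250]),([192,300],[308,300]),([207,390],[304,390]),([219,470],[303,470]),([228,540],[302,540])]
P=[]
for a,b in L:
    o,d=ray(m,C([a,b])); # find scale where |lateral diff|=17
    s=17/np.linalg.norm(d[0]-d[1]); P.append(o+d.mean(0)*s)
P=np.array(P);Y=P@ey+31;print(np.c_[Y,P[:,2]].round(1))
print(np.degrees(np.arctan(np.polyfit(Y,P[:,2],1)[0])))
E
```

```text
[[-22.9 133.4]
 [-30.4 127.3]
 [-48.  111.8]
 [-68.1  98.5]
 [-90.2  85.8]]
35.48571753092316
```

View pics/s20c.png

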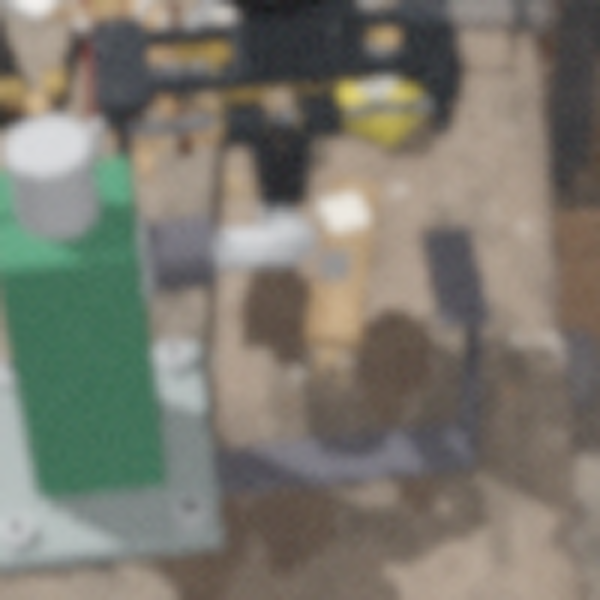

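Call:
servo_tool([
  [0,0,-0.08,0,0,0,0],
  [0,0,-0.08,0,0,0,0],
])

```text
time: 15.3
tcp_pos: [601.0, -56.5, 49.0]
eef_rot: [2.085, 2.347, 0.001]
contact_force: [-1.0, -1.1, 7.2]
finger_gap: 0.4
```

Call:
servo_tool([
  [0,0,0.3,0,0,0,0],
  [0,0,1.0,0,0,0,0],
  [0,0,2.4,0,0,0,0],
  [0,0,4.0,0,0,0,0],
  [0,0,5.0,0,0,0,0],
])

```text
time: 15.72
tcp_pos: [600.8, -56.2, 177.1]
eef_rot: [2.084, 2.346, 0.002]
contact_force: [0.6, -0.5, 0.3]
finger_gap: 0.5
```

Call:
servo_tool([
  [-0.6,-0.8,0.5,0,0,0,0],
  [-1.5,-1.8,0.5,0,0,0,0],
  [-2.5,-2.4,0.5,0,0,0,0],
  [-3.0,-2.4,0.5,0,0,0,0],
  [-3.0,-2.4,0.5,0,0,0,0],
])

```text
time: 16.13
tcp_pos: [523.5, -116.7, 186.2]
eef_rot: [-2.088, -2.346, 0.001]
contact_force: [-0.2, 0.6, 0.4]
finger_gap: 0.7
```

```bash
python3 - <<'E'
from keyfit import *
import pickle
st();m=imaging.camera_model("wrist");pickle.dump(m,open("w21.pkl","wb"));im=imaging.read_camera("wrist");cv2.imwrite("pics/w21.png",im)
s=imaging.read_camera("side");cv2.imwrite("pics/s21.png",s);cv2.imwrite("pics/s21c.png",cv2.resize(s[130:230,260:360],None,fx=6,fy=6,interpolation=cv2.INTER_CUBIC))
s=imaging.read_camera("top");cv2.imwrite("pics/t21.png",s)
st()
E
```

```text
t 16.13 tcp [ 523.5 -116.7  186.2] F [-0.2  0.6  0.4] M [-0.13  0.08 -0.02] gap 0.7
R [[-0.116, 0.993, -0.001], [0.993, 0.116, -0.0], [0.0, -0.001, -1.0]] q [-0.44  0.35  1.49 -0.    1.3  -0.55]
t 16.28 tcp [ 525.9 -115.9  185.8] F [-0.5  0.2  1.2] M [-0.05  0.11  0.02] gap 0.7
R [[-0.118, 0.993, 0.0], [0.993, 0.118, -0.0], [-0.0, 0.0, -1.0]] q [-0.43  0.36  1.49  0.    1.3  -0.55]
```

View pics/w21.png

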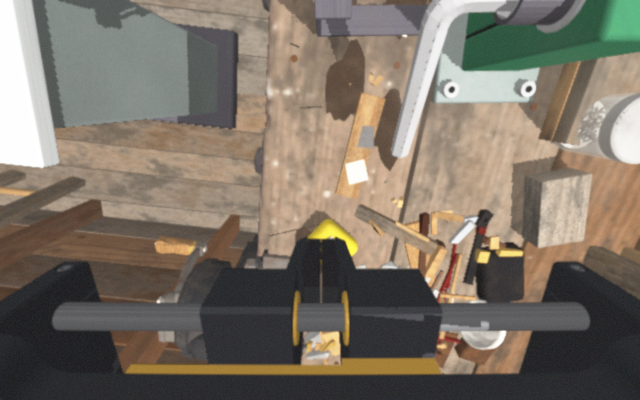

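View pics/s21c.png

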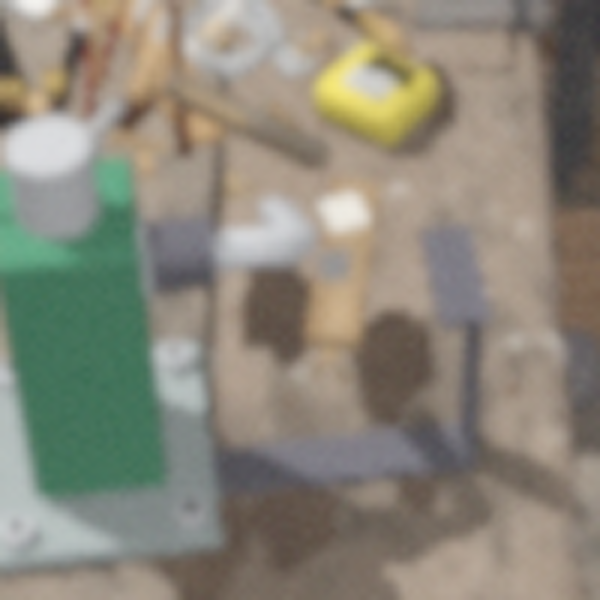

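View pics/t21.png

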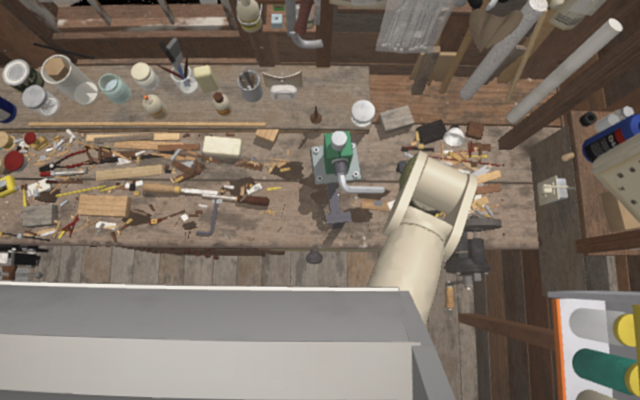

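```bash
python3 - <<'E'
from keyfit import *
import pickle
im=cv2.imread("pics/w21.png");cv2.imwrite("pics/w21c.png",cv2.resize(im[0:170,370:570],None,fx=4,fy=3.5,interpolation=cv2.INTER_CUBIC))
t=cv2.imread("pics/t21.png");cv2.imwrite("pics/t21c.png",cv2.resize(t[130:230,310:410],None,fx=6,fy=6,interpolation=cv2.INTER_CUBIC))
m=pickle.load(open("w21.pkl","rb"))
ex=np.array([.9918,.128,0]);ey=np.array([-.128,.9918,0])
for px in ([400,153],[402,150],[398,155]):
    o,d=ray(m,[px]);d=d[0];P=o+d*((588.4-o@ex)/(d@ex));y=P@ey+31.2;print(px,y,P[2],np.degrees(np.arctan2(150-P[2],-y)),np.hypot(150-P[2],y))
mt=imaging.camera_model("top")
for z in (150-151.5*np.sin(np.radians(a)) for a in (30,35,40)):
    P=onz(mt,[[383,190]],z)[0];print("top",z,P.round(1),P@ex,P@ey+31.2)
E
```

```text
[400, 153] -119.46093485569635 69.84236965820355 33.861393999541626 143.86160244696643
[402, 150] -115.20926691395992 76.40741081920362 32.569348725335736 136.7078796748217
[398, 155] -122.89711658489925 62.62815405688275 35.41034830005194 150.7897235503472
top 74.25000000000001 [601.7 -77.8  74.2] 586.7555299002968 -123.00540458082638
top 63.103169892816524 [604.1 -79.6  63.1] 588.9525434999013 -125.06749290036952
top 52.617677132489305 [606.4 -81.3  52.6] 591.0192090874702 -127.00723827531617
```

View pics/w21c.png

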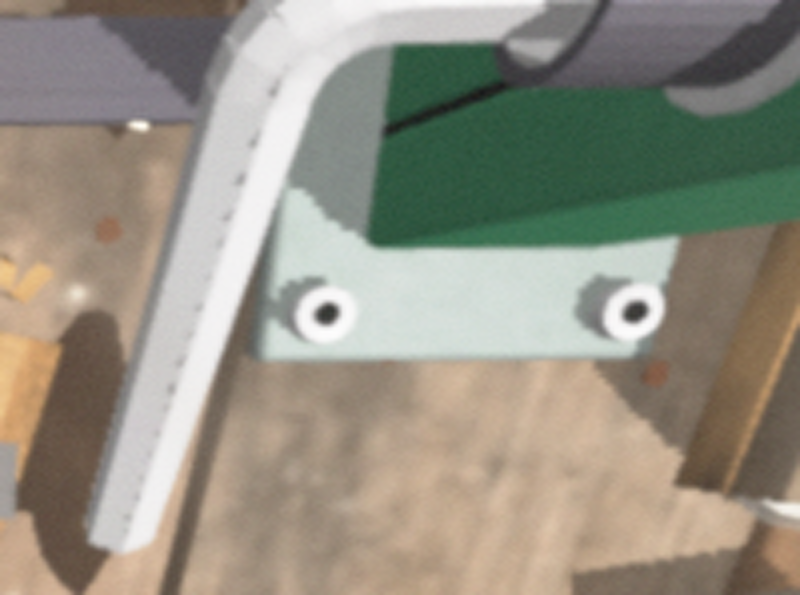

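View pics/t21c.png

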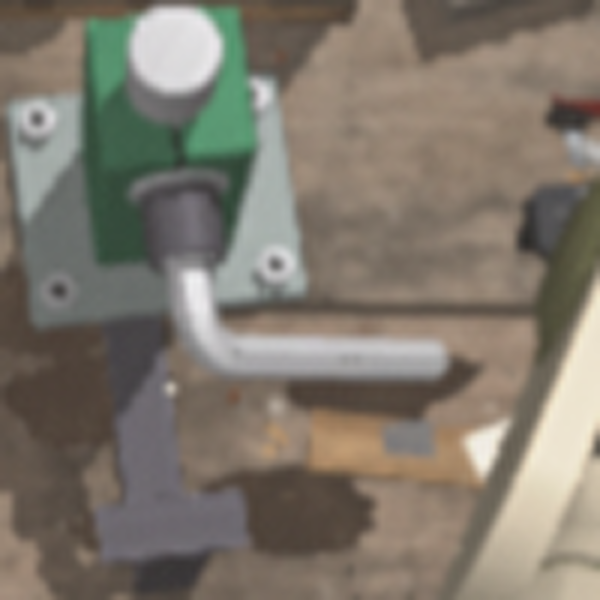

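Call:
servo_tool([
  [0,0,0,0,0,0,0],
  [0,0,0,0,0,0,0],
])

```text
time: 16.45
tcp_pos: [525.9, -115.7, 185.4]
eef_rot: [-2.085, -2.349, 0.0]
contact_force: [-0.4, 0.9, -0.2]
finger_gap: 0.7
```

```bash
python3 - <<'E'
from keyfit import *
st();print(ctrl.sign_off())
E
```

```text
t 16.45 tcp [ 525.9 -115.7  185.4] F [-0.4  0.9 -0.2] M [-0.06  0.02 -0.02] gap 0.7
R [[-0.119, 0.993, -0.0], [0.993, 0.119, 0.0], [0.0, -0.0, -1.0]] q [-0.43  0.36  1.49  0.    1.3  -0.55]
the job is handed in; nothing more can be done
None
```

I pulled the key out and turned it so its long arm pointed right. I then pushed its short arm into the screw until it bottomed, let go, and pressed the long arm down with shut fingers. The job was handed in at 16.5 s, with the key hanging in the screw by its short arm and the robot clear of everything.

**Last checks**
- **Insertion:** measured about 29 mm deep when pushed in. After the press, the arm position seen in the top view still agreed with that.
- **Press:** the finger's height put the arm at about 40–41 degrees below level, with at most about 10 N on the finger. Arm widths in the wrist picture gave 38–43 degrees point by point, though a straight-line fit through them gave 35.
- **At rest:** after release the arm sits at about 34–35 degrees below level. The key's play explains this if the screw turned about 0.45 rad, but I could not measure the screw's turn directly.
- **Bystanders:** the small key, the screwdriver and the tape measure were never touched. In the last pictures I judged by eye, with no measurement, that they had not moved.

**What went wrong on the way**
- The first grasp closed above the key, because the fingertips sit about 34 mm higher than the reported TCP. I went about 28 mm lower and the second grasp held.
- The first insertion caught on the socket's flare at about 8 N. A shift and turn of about 1 mm and 0.01 rad freed it.

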